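Pack the sample transport case

ROBOT

A 6-joint arm with a two-finger parallel gripper is mounted at the origin on the work surface. World frame = base frame: x ahead of the robot, y to its left, z up, the work surface at z = 0. Lengths are in m, angles in rad, forces in N, time in s.
With the tool pointing down it reaches from about 0.25 to 0.725 m from the base axis. Payload 9.7 kg.
Tool frame: the origin (TCP) lies between the finger pads; the fingertips stand 14 mm ahead of it and the grasp point (between the pads) lies 5 mm behind it; x points along the fingers, y is the direction in which the jaws open and shut, and the axes are right-handed (so a half turn about x gives the same grasp; the last joint's range is limited). The gripper opens to 85 mm and grips with 20 to 120 N. Pads are 22 mm wide; open, the fingers measure 114 mm over their backs; the gripper's body (76 mm by 85 mm) begins 54 mm behind the grasp point. The pads swing forward as they close: fully open they stand 13 mm farther back than shut.
Start: joints at [1.314, 0.087, 0.176, 1.66, 0, 1.571], TCP at [0.14, 0.532, 0.245] pointing down, gripper open.
Joint ranges: [-3.13, 3.13], [-0.85, 1.81], [-1.15, 1.24], [-2.2, 2.28], [-1.44, 1.52], [-3.14, 3.14]. Speed limits (rad/s): [2.22, 2.22, 2.57, 3.14, 3.14, 3.14].

INTERFACE

Orientations are given as [roll, pitch, yaw] about the fixed x, y, z axes, in that order (R = Rz(yaw) Ry(pitch) Rx(roll)).
In Python, from rig import r, eyes, job gives the robot as it stands.
- The arm moves only by the shell command python3 -m jog 'ROWS' [FORCE]. ROWS is JSON, a list of rows, each a list of 3 entries, a list of its own where there are three numbers: the opening in per cent of the stroke, from 0 (shut) to 100 (fully open), then the shift along the tool's x, y, z in cm, then the turn, a rotation vector about the tool's x, y, z in degrees. A call has exactly 8 rows; each row shifts and turns the pose as measured when the row begins, along the tool's axes as they then stand; what a row does not reach is not made up. A row lasts 1/8 s, in which the tool goes at most 62.5 mm and 10.7 degrees, less where a joint would pass 70% of its speed; a pose out of reach is approached as far as the arm can. A call is refused whole if a number of a shift passes 6.25 or a number of a turn 10.7, either way. A call with a gripper value outside its range is refused whole. The fingers move at their own pace and stop on an object; FORCE is the grip in N (left out, the last holds). Time passes only in rows, so rows that do not move let the fingers close, or fill a call up. It gives the time, the measured TCP pose, the force and the opening at its end, in the units of the state.
- r.state(): the state, without advancing time (a new reading comes with each control period).
- eyes.read_camera(name): name is "side" or "top" or "wrist"; returns a dict with "frame" (420x560x3 uint8, red, green, blue), "intrinsics" (3x3 intrinsics, pixels), "rvec" (rotation vector, rad) and "tvec" (3), from world to camera coordinates, as OpenCV has them; the wrist camera has in their place "tool_from_camera" (4x4, takes a point from camera to tool coordinates, whose origin is the TCP and whose axes are the tool frame's). Camera axes: x right, y down, z forward; pixel columns grow to the right and rows downward; lengths in m; the calibration is good to about 2 mm. A picture is of the moment at which its call begins: read the wrist's pose just before it. There is no depth.
- job.finish_job(): hands the job in, once; it reports no verdict.
The state is a dict: "clock": time; "qpos": joint angles; "joint_velocities": joint speeds; "joint_torque": joint torques, N m; "ee_pos": TCP position; "tool_rot": TCP orientation; "wrist_force": force on the tool from outside, world axes, zero at the start; "torque": the same for the moment, N m; "opening": opening from 0.0 (shut) to 1.0 (fully open).
Only numpy, scipy, OpenCV 4.12 (cv2) and the standard library are available. Lean on these libraries where they do the work, as an engineer would, in place of code of your own. Each camera call takes 0.05 s, during which the arm holds its last target.

TASK

Open the lid of the transport case all the way back until it rests on its stop and leave it open. Then lift only the top tray off the nested stack, without dragging the next one up with it, and set it flat on the floor of the case, its length along the case's length. Finally stand every tube carrier waiting on the bench upright on the floor of that tray, in the lanes either side of its ridge, without knocking over or shoving the other bottles and boxes about.

Things in the scene. Friction and masses are not known exactly. Their poses are not given: they have to be found in the camera images.
- case: grey transport case fixed to the bench at the left or right, 200 (own x) x 236 (y) x 105 mm high, walls and floor 8 mm thick (inside 184 x 220 mm, inner floor at z 8 mm). Origin: centre of underside. Its x points from the near wall to the hinged far wall, its length is along y, z up. Shut by the lid at the start.
- lid (a joint): angle of the white lid: 0 closed, grows as it opens upward and away about its far edge, 2.0 rad = resting on its stop, leaning back past upright. The lid is a 200 x 236 x 8 mm plate of 300 g on a free hinge: let go below about 1.5 rad it falls shut, above it falls back on the stop.
- lid_handle (a point): middle of the lid's steel bar handle: round bar about 100 mm long along the case's y, 11 mm thick, its centre 35 mm above the lid's upper face, 190 mm from the hinge line (10 mm in from the lid's free edge). Moves and turns with the lid.
- lid_hinge (a point): middle of the lid's hinge line (underside of the lid, along the case's y, at the case's far top rim, about 106 mm above the bench)
- stand: white plinth 120 x 170 x 15 mm, fixed to the bench on the other side from the case, carrying the stack of three nested trays. Origin: centre of its underside, axes along those of the trays.
- tray_top: top aluminium tray: floor 126 (own x) x 180 (y), 3 mm thick; walls 36 mm high leaning outward, 147 x 201 mm over the rim; hollow ridge along y in the middle: foot 34 mm wide up to z 21, then a flat-sided grip bar 22 wide (x), 150 long, z 21 to 40, to pinch from above across x. A 46 mm lane each side. Origin: centre of underside, z up; 160 g. Nested 22 mm above tray_mid.
- tray_mid: The middle tray of the nested stack, same shape as tray_top, origin alike.
- tray_low: The lowest tray of the nested stack, same shape as tray_top, origin alike; it rests on the stand.
- carrier0: black tube carrier, one of two to four on the middle of the bench (None if absent): base 78 (own x) x 34 (y) x 28 mm high, four short fixed tubes in a row along x up to 69 mm, between them an upright grip post 26 (x) x 14 (y) mm rising to 80 mm, to pinch from above across y. Origin: centre of underside, z up; about 180 g.
- carrier1: black tube carrier, one of two to four on the middle of the bench (None if absent): base 78 (own x) x 34 (y) x 28 mm high, four short fixed tubes in a row along x up to 69 mm, between them an upright grip post 26 (x) x 14 (y) mm rising to 80 mm, to pinch from above across y. Origin: centre of underside, z up; about 180 g.
- carrier2: black tube carrier, one of two to four on the middle of the bench (None if absent): base 78 (own x) x 34 (y) x 28 mm high, four short fixed tubes in a row along x up to 69 mm, between them an upright grip post 26 (x) x 14 (y) mm rising to 80 mm, to pinch from above across y. Origin: centre of underside, z up; about 180 g.
- carrier3: black tube carrier, one of two to four on the middle of the bench (None if absent): base 78 (own x) x 34 (y) x 28 mm high, four short fixed tubes in a row along x up to 69 mm, between them an upright grip post 26 (x) x 14 (y) mm rising to 80 mm, to pinch from above across y. Origin: centre of underside, z up; about 180 g.
- jar: bystander standing among the carriers: small amber jar with a lid, 36 mm across, 50 mm high. Origin: centre of underside.
There are look-alikes about, which are no part of the job. What is shaped like the carrier1 but turquoise is not meant.

How it is judged:
By the outcome, as a careful person would: the job done as asked, in the order asked, and still so for the second after the job is handed in, with the robot touching nothing.
Of carrier0, carrier1, carrier2, carrier3 only 2 to 4 are there at a start; the rules pass over those that are not, and their reading is None.
At some moment in a run one of carrier0, carrier1, carrier2, carrier3 may be knocked a few centimetres aside while the robot is not near it.
It also fails if it takes over 210 s, if anything falls off the work surface, if the arm or the gripper's body presses on something with over 40 N, if the wrist force passes 120 N, or if a joint passes its speed limit or range.

## Working session

There is one attempt and no reset: what is moved stays moved. The work goes in short steps, Python scripts to look and compute and a shell command to move; the robot and the scene stay as the last step left them, time stands still between calls to the robot, and variables do not carry over. Pictures are saved under pics/ and viewed, and the job is handed in when it is done.

```bash
ls -la; mkdir -p pics
python3 - <<'E'
from rig import r,eyes,job
import cv2
print(r.state())
for n in("side","top","wrist"):
    d=eyes.read_camera(n)
    cv2.imwrite(f"pics/{n}0.png",d["frame"][:,:,::-1])
    print(n,{k:v for k,v in d.items() if k!="frame"})
E
```

```text
total 12
drwxr-xr-x  3 agent agent 4096 Dec  7 15:00 .
drwxr-xr-x 23 root  root  4096 Dec  7 15:00 ..
drwxr-xr-x  2 agent agent 4096 Dec  7 15:00 pics
{'clock': 0.0, 'qpos': array([1.31398093e+00, 8.74659260e-02, 1.75113482e-01, 1.65980370e+00,
       1.77209011e-05, 1.57083038e+00]), 'joint_velocities': array([ 6.70755347e-05, -1.12583526e-03, -8.49491939e-04,  7.70855173e-04,
       -2.65473163e-04,  1.74966463e-03]), 'joint_torque': array([-6.87082365e-05, -5.20389891e+01,  4.64806366e+01,  1.62571081e-02,
        2.30131775e-05, -4.46050983e-07]), 'ee_pos': array([0.13964075, 0.53175185, 0.24456925]), 'tool_rot': array([-1.58379332,  1.56943639, -1.84064278]), 'wrist_force': array([ 0.47485358, -1.04667557, -0.29452162]), 'torque': array([ 0.04613844,  0.04005357, -0.02590514]), 'opening': 1.0003926535318053}
side {'intrinsics': array([[450.17871967,   0.        , 281.44260742],
       [  0.        , 450.17871967, 213.61060891],
       [  0.        ,   0.        ,   1.        ]]), 'rvec': array([ 2.23116935, -0.80825   ,  0.32470035]), 'tvec': array([-0.39774285,  0.32089948,  0.80433461])}
top {'intrinsics': array([[532.16581994,   0.        , 284.63487518],
       [  0.        , 532.16581994, 218.91546061],
       [  0.        ,   0.        ,   1.        ]]), 'rvec': array([ 2.17559185, -2.18530316,  0.07259502]), 'tvec': array([0.00588978, 0.50935332, 1.40844704])}
wrist {'intrinsics': array([[299.93410128,   0.        , 279.69111498],
       [  0.        , 299.93410128, 208.25891209],
       [  0.        ,   0.        ,   1.        ]]), 'tool_from_camera': array([[ 1.67511173e-04, -3.06409282e-01,  9.51899850e-01,
        -1.27824358e-01],
       [ 9.99999850e-01,  5.47616831e-04,  2.98069614e-07,
         1.91876206e-04],
       [-5.21367710e-04,  9.51899707e-01,  3.06409328e-01,
        -8.02200269e-02],
       [ 0.00000000e+00,  0.00000000e+00,  0.00000000e+00,
         1.00000000e+00]])}
```

View pics/side0.png

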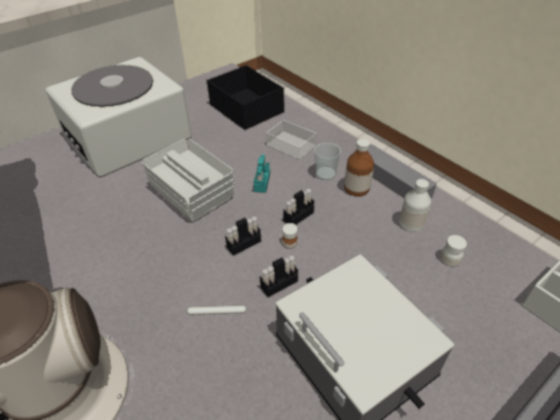

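View pics/top0.png

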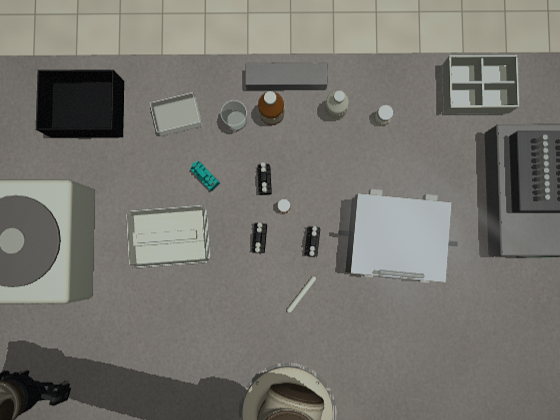

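View pics/wrist0.png

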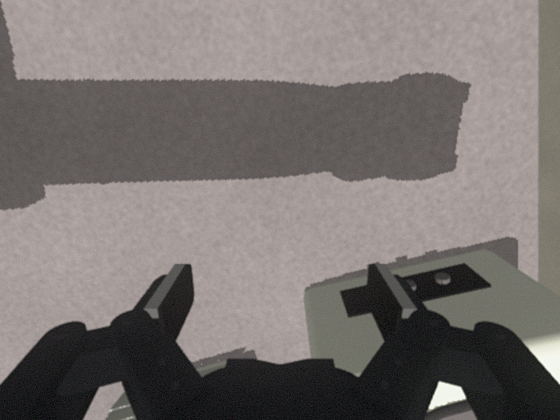

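```bash
cat > h.py <<'E'
import numpy as np, cv2
from scipy.spatial.transform import Rotation as Ro
from rig import r,eyes,job
def cam(n):
    s=r.state(); d=eyes.read_camera(n)
    if n=="wrist":
        T=np.eye(4);T[:3,:3]=Ro.from_euler('xyz',s["tool_rot"]).as_matrix();T[:3,3]=s["ee_pos"]
        M=T@d["tool_from_camera"]
    else:
        R=cv2.Rodrigues(d["rvec"])[0];M=np.eye(4);M[:3,:3]=R.T;M[:3,3]=-R.T@d["tvec"]
    return d["frame"],d["intrinsics"],M
def ray(K,M,uv):
    v=M[:3,:3]@np.linalg.inv(K)@np.array([uv[0],uv[1],1.]);return M[:3,3],v/np.linalg.norm(v)
def onz(K,M,uv,z):
    o,v=ray(K,M,uv);return o+v*(z-o[2])/v[2]
def proj(K,M,P):
    p=M[:3,:3].T@(np.asarray(P)-M[:3,3]);p=K@p;return p[:2]/p[2]
def save(f,name,box=None,k=1):
    if box: f=f[box[1]:box[3],box[0]:box[2]]
    cv2.imwrite("pics/"+name,cv2.resize(f[:,:,::-1],None,fx=k,fy=k,interpolation=cv2.INTER_CUBIC))
def tri(a,b):
    (o,v),(p,w)=a,b
    A=np.stack([v,-w],1);t=np.linalg.lstsq(A,p-o,rcond=None)[0];x=o+v*t[0];y=p+w*t[1]
    return (x+y)/2,np.linalg.norm(x-y)
def tool():
    s=r.state();return s,Ro.from_euler('xyz',s["tool_rot"]).as_matrix()
E
python3 - <<'E'
from h import *
f,K,M=cam("top");np.savez("top.npz",f=f,K=K,M=M)
g,K2,M2=cam("side");np.savez("side.npz",f=g,K=K2,M=M2)
print("cams",M[:3,3],M2[:3,3])
save(f,"t_case.png",(320,170,480,300),5);save(f,"t_tray.png",(110,190,230,280),6);save(f,"t_car.png",(180,140,340,270),5)
save(g,"s_mid.png",(130,120,340,310),3.8)
E
```

```text
cams [ 0.40430882 -0.00628295  1.44211423] [ 0.09146935 -0.5261736   0.78924313]
```

View pics/t_case.png

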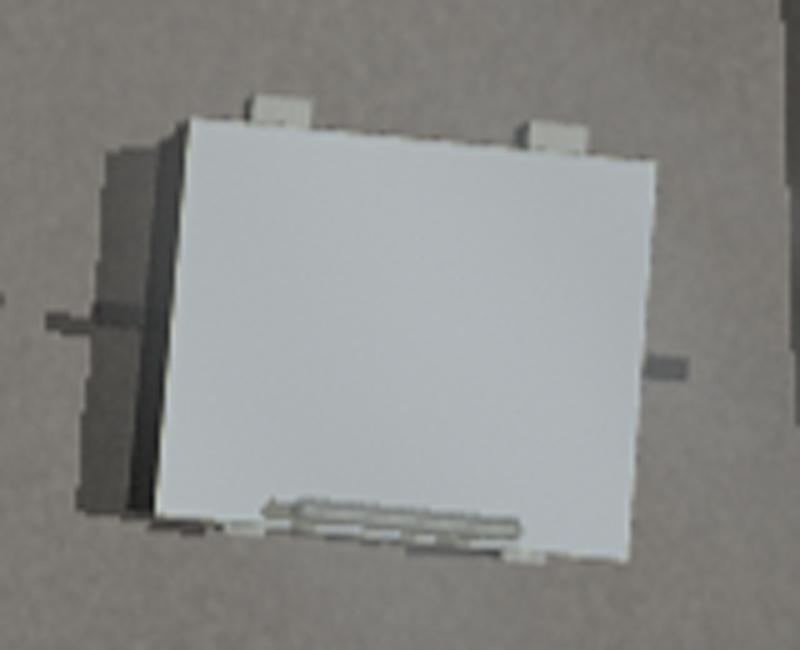

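View pics/t_tray.png

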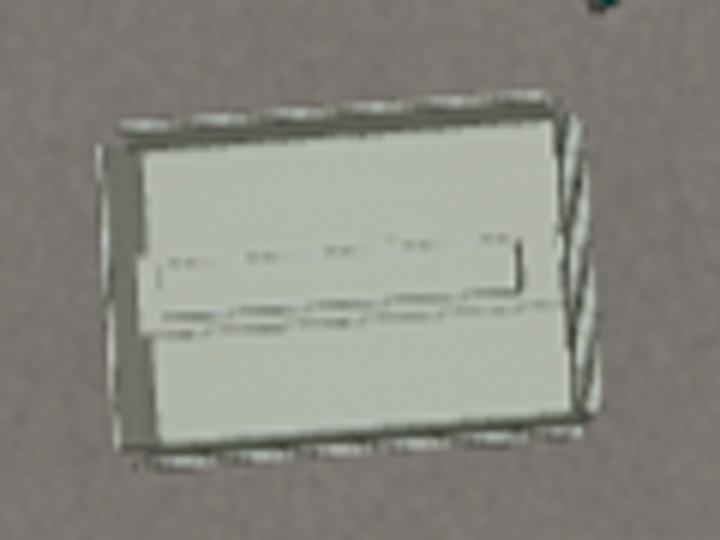

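View pics/t_car.png

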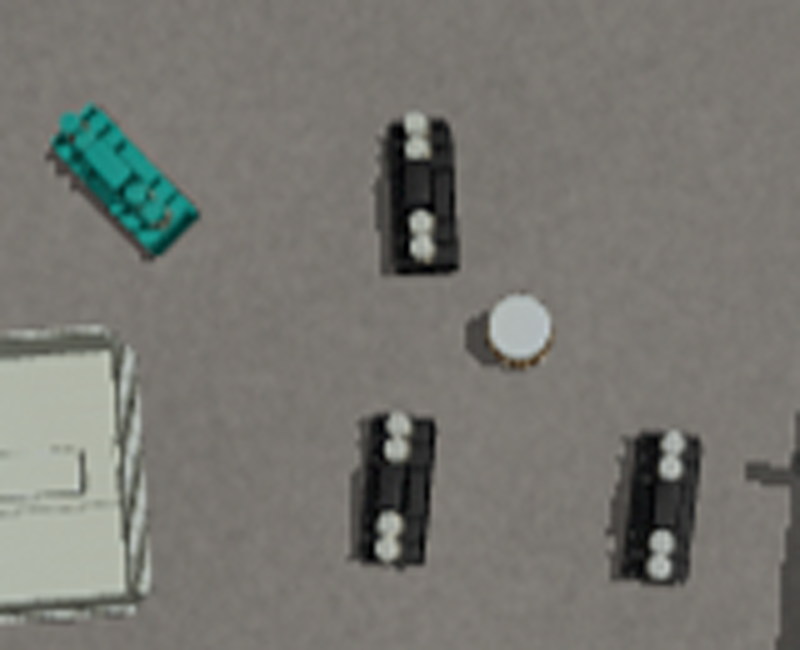

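View pics/s_mid.png

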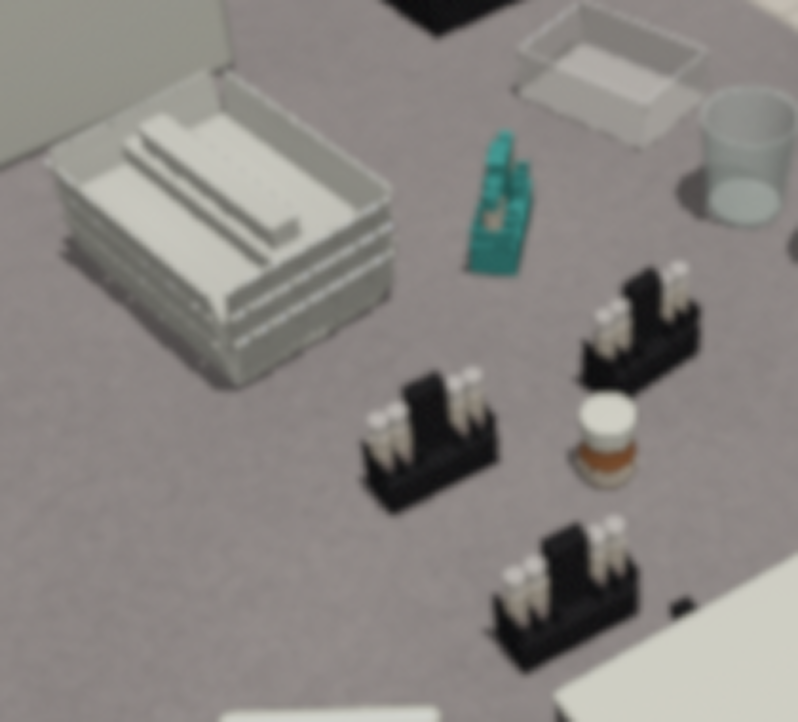

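```bash
cat > meas.py <<'E'
from h import *
def carriers(f,K,M,box=(180,120,345,300)):
    u0,v0,u1,v1=box
    bl=(f.max(2)<45).astype(np.uint8)
    m=np.zeros_like(bl);m[v0:v1,u0:u1]=bl[v0:v1,u0:u1]
    wh=(f.min(2)>135).astype(np.uint8)
    near=cv2.dilate(m,np.ones((5,5)))
    n,l,st,c=cv2.connectedComponentsWithStats(cv2.morphologyEx(m|(wh&near),cv2.MORPH_CLOSE,np.ones((3,3))))
    out=[]
    for i in range(1,n):
        if st[i,4]<150: continue
        ys,xs=np.nonzero((l==i)&(wh>0))
        if len(xs)<8: continue
        w=f.min(2)[ys,xs].astype(float)-120
        P=np.array([onz(K,M,(x,y),.069)[:2] for x,y in zip(xs,ys)])
        c0=(P*w[:,None]).sum(0)/w.sum();U,S,V=np.linalg.svd((P-c0)*w[:,None]**.5,full_matrices=False)
        # midpoint of two clusters
        t=(P-c0)@V[0];A=np.average(P[t>0],axis=0,weights=w[t>0]);B=np.average(P[t<0],axis=0,weights=w[t<0])
        d=A-B; d=d if d[0]>0 else -d
        out.append((np.round((A+B)/2,4),round(float(np.degrees(np.arctan2(d[1],d[0]))),1),round(float(np.linalg.norm(d)),4),st[i].tolist()))
    return out
if __name__=="__main__":
    for nm in ["top"]:
        f,K,M=cam(nm)
        for o in carriers(f,K,M):print(*o)
E
python3 meas.py
python3 - <<'E'
from h import *
d=np.load("top.npz");K,M=d["K"],d["M"]
def cr(pts,off,k,z):
    return np.array([onz(K,M,((u+.5)/k-.5+off[0],(v+.5)/k-.5+off[1]),z)[:2] for u,v in pts])
L=cr([(190,118),(655,160),(628,560),(155,516)],(320,170),5,.114)
print(L.round(4),L.mean(0)); e=[np.linalg.norm(L[i]-L[(i+1)%4]) for i in range(4)];print(e)
ax=(L[0]-L[3]+L[1]-L[2])/2; print("x axis yaw",np.degrees(np.arctan2(ax[1],ax[0])), "y yaw",np.degrees(np.arctan2(*(L[0]-L[1]+L[3]-L[2])[::-1])))
H=cr([(300,512),(520,528)],(320,170),5,.149);print("handle",H,H.mean(0))
T=cr([(115,122),(570,95),(598,412),(130,460)],(110,190),6,.095);print("rim",T.round(4),T.mean(0),[np.linalg.norm(T[i]-T[(i+1)%4]) for i in range(4)])
B=cr([(160,263),(519,240),(521,291),(163,316)],(110,190),6,.099);print("bar",B.round(4),B.mean(0),[np.linalg.norm(B[i]-B[(i+1)%4]) for i in range(4)])
for A in(T,B):
  y=A[0]-A[1]+A[3]-A[2];print(np.degrees(np.arctan2(y[1],y[0])))
E
```

```text
[0.6172 0.0584] 3.1 0.053 [257, 163, 15, 32, 390]
[0.4595 0.0719] -4.9 0.0507 [252, 223, 15, 30, 363]
[ 0.4486 -0.0692] -6.7 0.05 [304, 227, 16, 30, 295]
[[ 0.5662 -0.1804]
 [ 0.5438 -0.4126]
 [ 0.3449 -0.3939]
 [ 0.3675 -0.1602]] [ 0.45559186 -0.28676868]
[np.float64(0.23330483082998052), np.float64(0.1998508260014849), np.float64(0.23478664810906952), np.float64(0.19971591795287882)]
x axis yaw -5.589822455637735 y yaw 84.48948108260484
handle [[ 0.37009772 -0.22615339]
 [ 0.36198764 -0.33206427]] [ 0.36604268 -0.27910883]
rim [[0.5286 0.4   ]
 [0.5392 0.2068]
 [0.405  0.194 ]
 [0.3856 0.3912]] [0.46459712 0.29800329] [np.float64(0.19356755862583017), np.float64(0.13479867810567003), np.float64(0.19813589569988427), np.float64(0.14323877564734053)]
bar [[0.4684 0.3788]
 [0.4774 0.2272]
 [0.4559 0.2262]
 [0.4461 0.3771]] [0.46197129 0.30233148] [np.float64(0.1518047425348103), np.float64(0.021536080675499707), np.float64(0.15124298401533232), np.float64(0.022411212297040486)]
94.37911543600985
93.57190245564394
```

```bash
cat > plan.py <<'E'
from h import *
def Rdown(yawdeg):
    a=np.radians(yawdeg);x=np.array([0,0,-1.]);y=np.array([np.cos(a),np.sin(a),0]);return np.stack([x,y,np.cross(x,y)],1)
def plan(pos,R,n,p0=None,R0=None):
    s,Rc=tool()
    p=s["ee_pos"] if p0 is None else np.array(p0);Rc=Rc if R0 is None else R0
    if R is None:R=Rc
    rv=Ro.from_matrix(Rc.T@R).as_rotvec()
    dp=(np.array(pos)-p)/n; dR=Ro.from_rotvec(rv/n).as_matrix()
    print("n",n,"turn/row",np.degrees(rv/n).round(2))
    A=Rc
    for i in range(n):
        print((A.T@dp*100).round(2).tolist());A=A@dR
    return np.array(pos),A
def near(yaw):  # choose the half-turn nearer to now
    s,Rc=tool()
    return min((Rdown(yaw),Rdown(yaw+180)),key=lambda R:np.linalg.norm(Ro.from_matrix(Rc.T@R).as_rotvec()))
E
python3 - <<'E'
from plan import *
s,R=tool();print(R.round(3),"jaw yaw",np.degrees(np.arctan2(R[1,1],R[0,1])))
for y in(-5.55,174.45):
  print(np.degrees(Ro.from_matrix(R.T@Rdown(y)).as_rotvec()))
plan([.40,.15,.27],Rdown(-5.55),16)
E
```

```text
[[-0.     0.254  0.967]
 [-0.     0.967 -0.254]
 [-1.    -0.     0.   ]] jaw yaw 75.28549526715942
[8.08354940e+01 2.02332643e-02 2.15650187e-02]
[-9.91645024e+01 -2.25289072e-02  2.11376276e-02]
n 16 turn/row [5.05 0.   0.  ]
[-0.16, -1.9, 2.18]
[-0.16, -1.7, 2.34]
[-0.16, -1.48, 2.48]
[-0.16, -1.26, 2.6]
[-0.16, -1.03, 2.7]
[-0.16, -0.78, 2.78]
[-0.16, -0.54, 2.84]
[-0.16, -0.28, 2.87]
[-0.16, -0.03, 2.89]
[-0.16, 0.22, 2.88]
[-0.16, 0.48, 2.85]
[-0.16, 0.73, 2.8]
[-0.16, 0.97, 2.72]
[-0.16, 1.21, 2.62]
[-0.16, 1.43, 2.51]
[-0.16, 1.65, 2.37]
```

```bash
python3 -m jog '[[100,[-0.2,-1.9,2.2],[5,0,0]],[100,[-0.2,-1.7,2.3],[5,0,0]],[100,[-0.2,-1.5,2.5],[5,0,0]],[100,[-0.2,-1.3,2.6],[5,0,0]],[100,[-0.2,-1.0,2.7],[5,0,0]],[100,[-0.2,-0.8,2.8],[5,0,0]],[100,[-0.2,-0.5,2.8],[5,0,0]],[100,[-0.2,-0.3,2.9],[5,0,0]]]' && python3 -m jog '[[100,[-0.2,0,2.9],[5,0,0]],[100,[-0.2,0.2,2.9],[5,0,0]],[100,[-0.2,0.5,2.8],[5,0,0]],[100,[-0.2,0.7,2.8],[5,0,0]],[100,[-0.2,1.0,2.7],[5,0,0]],[100,[-0.2,1.2,2.6],[5,0,0]],[100,[-0.2,1.4,2.5],[5,0,0]],[100,[-0.2,1.6,2.4],[5,0,0]]]'
python3 - <<'E'
from plan import *
s,R=tool();print(s["ee_pos"],np.degrees(np.arctan2(R[1,1],R[0,1])))
plan([.366,-.25,.28],Rdown(-5.55),12)
E
```

```text
clock: 1.3
ee_pos: [0.2712, 0.335, 0.2606]
tool_rot: [-0.751, 1.569, -1.724]
wrist_force: [0.8, 1.1, -0.4]
opening: 0.998
clock: 2.3
ee_pos: [0.4004, 0.1351, 0.2779]
tool_rot: [1.456, 1.569, -0.239]
wrist_force: [1.0, 1.4, -0.7]
opening: 0.998
[0.40041271 0.1351451  0.27788507] -7.137817462389243
n 12 turn/row [-0.13  0.   -0.01]
[-0.02, 0.11, 3.22]
[-0.02, 0.11, 3.22]
[-0.02, 0.1, 3.22]
[-0.02, 0.09, 3.22]
[-0.02, 0.08, 3.22]
[-0.02, 0.08, 3.22]
[-0.02, 0.07, 3.22]
[-0.02, 0.06, 3.22]
[-0.02, 0.05, 3.22]
[-0.02, 0.05, 3.22]
[-0.02, 0.04, 3.22]
[-0.02, 0.03, 3.22]
```

```bash
python3 -m jog '[[100,[0,0.1,4.8],[0,0,0]],[100,[0,0.1,4.8],[0,0,0]],[100,[0,0.1,4.8],[0,0,0]],[100,[0,0.1,4.8],[0,0,0]],[100,[0,0.1,4.8],[0,0,0]],[100,[0,0.1,4.8],[0,0,0]],[100,[0,0.1,4.8],[0,0,0]],[100,[0,0.1,4.8],[0,0,0]]]'
python3 - <<'E'
from plan import *
f,K,M=cam("wrist");save(f,"w1.png");s,R=tool()
print(s["ee_pos"],np.degrees(np.arctan2(R[1,1],R[0,1])),proj(K,M,(.3660,-.2785,.149)),proj(K,M,(.3709,-.2285,.149)),proj(K,M,(.3612,-.3285,.149)))
plan([.3662,-.278,.170],Rdown(-5.55),8)
E
```

```text
clock: 3.3
ee_pos: [0.3587, -0.2579, 0.2783]
tool_rot: [1.349, 1.566, -0.345]
wrist_force: [1.3, 0.2, 0.4]
opening: 1.001
[ 0.35821796 -0.26205778  0.27742102] -7.19100319501513 [291.43449375 224.34882221] [290.66237922 170.06195893] [292.22710851 272.84738006]
n 8 turn/row [-0.21  0.02 -0.03]
[1.34, 0.12, 0.18]
[1.34, 0.12, 0.18]
[1.34, 0.12, 0.18]
[1.34, 0.12, 0.18]
[1.34, 0.12, 0.19]
[1.34, 0.12, 0.19]
[1.34, 0.12, 0.19]
[1.34, 0.12, 0.19]
```

View pics/w1.png

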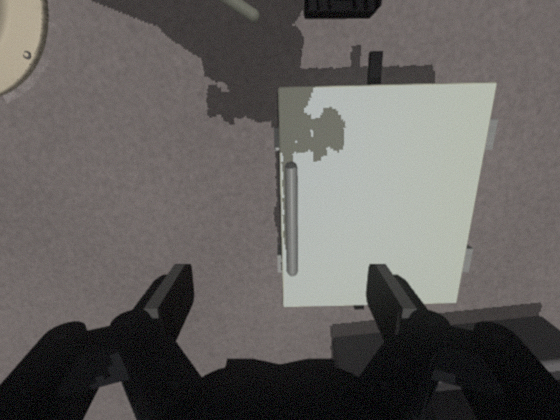

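```bash
python3 -m jog '[[100,[1.6,0.1,0.2],[-0.2,0,0]],[100,[1.6,0.1,0.2],[-0.2,0,0]],[100,[1.6,0.1,0.2],[-0.2,0,0]],[70,[1.6,0.1,0.2],[-0.2,0,0]],[60,[1.6,0.1,0.2],[-0.2,0,0]],[60,[1.6,0.1,0.2],[-0.2,0,0]],[60,[1.6,0.1,0.2],[-0.2,0,0]],[60,[1.6,0.1,0.2],[-0.2,0,0]]]' 25
python3 - <<'E'
from plan import *
plan([.3662,-.278,.146],Rdown(-5.55),4)
f,K,M=cam("wrist");save(f,"w2.png")
E
```

```text
clock: 4.35
ee_pos: [0.3655, -0.278, 0.1403]
tool_rot: [0.995, 1.567, -0.669]
wrist_force: [0.1, 0.2, 0.4]
opening: 0.597
n 4 turn/row [ 0.05  0.03 -0.05]
[-0.14, 0.02, -0.0]
[-0.14, 0.02, -0.0]
[-0.14, 0.02, -0.0]
[-0.14, 0.02, -0.0]
```

View pics/w2.png

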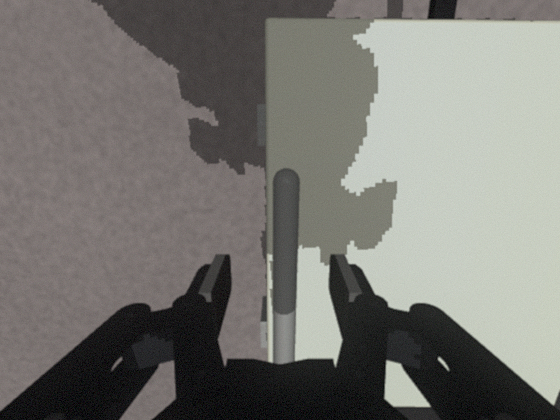

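The bar lies centred (u≈285) between the fingers at u≈225 and 338. Closing.

```bash
python3 -m jog '[[40,[-0.5,0,0],[0,0,0]],[20,[0,0,0],[0,0,0]],[0,[0,0,0],[0,0,0]],[0,[0,0,0],[0,0,0]],[0,[0,0,0],[0,0,0]],[0,[0,0,0],[0,0,0]],[0,[0,0,0],[0,0,0]],[0,[0,0,0],[0,0,0]]]' 25
python3 - <<'E'
from plan import *
s,R=tool();p0=s["ee_pos"];print(p0,s["wrist_force"])
ex=np.array([np.cos(np.radians(-5.55)),np.sin(np.radians(-5.55)),0])
# arc of grip: tool stays pointing down. displacement along tool y (case x) and tool x (down)
prev=np.array([-.19,.043])
for i in range(1,34):
    th=i*.05;q=np.array([-.19*np.cos(th)+.043*np.sin(th),.19*np.sin(th)+.043*np.cos(th)])
    d=(q-prev)*100;prev=q
    print(round(th,2),"x(down)",round(-d[1],2),"y",round(d[0],2),"| cum",(q-[-.19,.043]).round(3))
E
```

```text
clock: 5.4
ee_pos: [0.368, -0.2781, 0.1452]
tool_rot: [1.493, 1.562, -0.17]
wrist_force: [0.8, 0.3, -1.8]
opening: 0.117
[ 0.36801854 -0.27811167  0.14522122] [ 0.7662965   0.34075383 -1.83769384]
0.05 x(down) -0.94 y 0.24 | cum [0.002 0.009]
0.1 x(down) -0.93 y 0.29 | cum [0.005 0.019]
0.15 x(down) -0.92 y 0.33 | cum [0.009 0.028]
0.2 x(down) -0.9 y 0.38 | cum [0.012 0.037]
0.25 x(down) -0.88 y 0.42 | cum [0.017 0.046]
0.3 x(down) -0.86 y 0.46 | cum [0.021 0.054]
0.35 x(down) -0.83 y 0.51 | cum [0.026 0.063]
0.4 x(down) -0.81 y 0.55 | cum [0.032 0.071]
0.45 x(down) -0.78 y 0.59 | cum [0.038 0.078]
0.5 x(down) -0.75 y 0.63 | cum [0.044 0.086]
0.55 x(down) -0.71 y 0.66 | cum [0.05  0.093]
0.6 x(down) -0.68 y 0.7 | cum [0.057 0.1  ]
0.65 x(down) -0.64 y 0.73 | cum [0.065 0.106]
0.7 x(down) -0.61 y 0.76 | cum [0.072 0.112]
0.75 x(down) -0.57 y 0.79 | cum [0.08  0.118]
0.8 x(down) -0.53 y 0.82 | cum [0.088 0.123]
0.85 x(down) -0.49 y 0.84 | cum [0.097 0.128]
0.9 x(down) -0.44 y 0.87 | cum [0.106 0.133]
0.95 x(down) -0.4 y 0.89 | cum [0.114 0.137]
1.0 x(down) -0.36 y 0.91 | cum [0.124 0.14 ]
1.05 x(down) -0.31 y 0.92 | cum [0.133 0.143]
1.1 x(down) -0.26 y 0.94 | cum [0.142 0.146]
1.15 x(down) -0.22 y 0.95 | cum [0.152 0.148]
1.2 x(down) -0.17 y 0.96 | cum [0.161 0.15 ]
1.25 x(down) -0.12 y 0.97 | cum [0.171 0.151]
1.3 x(down) -0.07 y 0.97 | cum [0.181 0.152]
1.35 x(down) -0.02 y 0.97 | cum [0.19  0.152]
1.4 x(down) 0.03 y 0.97 | cum [0.2   0.152]
1.45 x(down) 0.07 y 0.97 | cum [0.21  0.151]
1.5 x(down) 0.12 y 0.97 | cum [0.219 0.15 ]
1.55 x(down) 0.17 y 0.96 | cum [0.229 0.148]
1.6 x(down) 0.22 y 0.95 | cum [0.239 0.146]
1.65 x(down) 0.27 y 0.94 | cum [0.248 0.143]
```

```bash
python3 -m jog '[[0,[-0.9,0.2,0],[0,0,0]],[0,[-0.9,0.3,0],[0,0,0]],[0,[-0.9,0.3,0],[0,0,0]],[0,[-0.9,0.4,0],[0,0,0]],[0,[-0.9,0.4,0],[0,0,0]],[0,[-0.9,0.5,0],[0,0,0]],[0,[-0.8,0.5,0],[0,0,0]],[0,[-0.8,0.6,0],[0,0,0]]]' 25
cat > lid.py <<'E'
from plan import *
s,R=tool();p=s["ee_pos"]-np.array([0,0,-.005]);print(s["ee_pos"],s["wrist_force"].round(1),s["opening"],"tool x",R[:,0].round(3))
ex=np.array([np.cos(np.radians(-5.55)),np.sin(np.radians(-5.55)),0])
g=s["ee_pos"]-.005*R[:,0]
a=(g-np.array([.5551,-.2965,.106]))@ex;b=g[2]-.106
print("rel",a,b,"radius",np.hypot(a,b),"(0.1948) lid",np.arctan2(b,-a)-np.arctan2(.043,.19))
E
python3 lid.py
```

```text
clock: 6.4
ee_pos: [0.4019, -0.2815, 0.2202]
tool_rot: [1.453, 1.561, -0.21]
wrist_force: [2.2, -1.6, -5.1]
opening: 0.115
[ 0.40194006 -0.28153781  0.22018034] [ 2.2 -1.6 -5.1] 0.11479700071003714 tool x [ 0.01  -0.002 -1.   ]
rel -0.15393831444060047 0.11918008903851805 radius 0.19468153039269614 (0.1948) lid 0.4362478421299256
```

```bash
python3 -m jog '[[0,[-0.8,0.6,0],[0,0,0]],[0,[-0.8,0.6,0],[0,0,0]],[0,[-0.7,0.7,0],[0,0,0]],[0,[-0.7,0.7,0],[0,0,0]],[0,[-0.6,0.7,0],[0,0,0]],[0,[-0.6,0.8,0],[0,0,0]],[0,[-0.6,0.8,0],[0,0,0]],[0,[-0.5,0.8,0],[0,0,0]]]' 25;python3 lid.py
```

```text
clock: 7.4
ee_pos: [0.4626, -0.2876, 0.2755]
tool_rot: [1.472, 1.563, -0.192]
wrist_force: [3.0, -3.0, -9.9]
opening: 0.116
[ 0.46257715 -0.28761261  0.27546939] [ 3.  -3.  -9.9] 0.11617287276741792 tool x [ 0.008 -0.002 -1.   ]
rel -0.09298970153008489 0.1744692240472538 radius 0.19770329974561657 (0.1948) lid 0.8585427656787076
```

```bash
python3 -m jog '[[0,[-0.2,0.9,0],[0,0,0]],[0,[-0.2,0.9,0],[0,0,0]],[0,[-0.3,0.9,0],[0,0,0]],[0,[-0.3,0.9,0],[0,0,0]],[0,[-0.2,0.9,0],[0,0,0]],[0,[-0.2,0.9,0],[0,0,0]],[0,[-0.1,1.0,0],[0,0,0]],[0,[-0.1,1.0,0],[0,0,0]]]' 25;python3 lid.py
```

```text
clock: 8.4
ee_pos: [0.5391, -0.2952, 0.2989]
tool_rot: [1.129, 1.559, -0.536]
wrist_force: [-0.4, -2.1, 1.6]
opening: 0.119
[ 0.53907516 -0.29523777  0.29893385] [-0.4 -2.1  1.6] 0.11887398310719123 tool x [ 0.01  -0.006 -1.   ]
rel -0.01612547894527001 0.1979335028769339 radius 0.19858928126247788 (0.1948) lid 1.2669402054631242
```

```bash
python3 -m jog '[[0,[0,1.0,0],[0,0,0]],[0,[0,1.0,0],[0,0,0]],[0,[0,1.0,0],[0,0,0]],[0,[0.1,1.0,0],[0,0,0]],[0,[0.1,1.0,0],[0,0,0]],[0,[0.2,1.0,0],[0,0,0]],[0,[0.2,1.0,0],[0,0,0]],[0,[0.2,1.0,0],[0,0,0]]]' 25;python3 lid.py
```

```text
clock: 9.4
ee_pos: [0.6242, -0.3037, 0.2885]
tool_rot: [0.981, 1.563, -0.685]
wrist_force: [-3.8, -4.1, -8.6]
opening: 0.118
[ 0.62418516 -0.30371887  0.28849676] [-3.8 -4.1 -8.6] 0.11768575645595475 tool x [ 0.006 -0.005 -1.   ]
rel 0.069426787469422 0.18749660669592927 radius 0.19993763112734 (0.1948) lid 1.7028585822527385
```

```bash
python3 -m jog '[[0,[0.4,0.9,0],[0,0,0]],[0,[0.4,0.9,0],[0,0,0]],[0,[0.4,0.9,0],[0,0,0]],[0,[0,0,0],[0,0,0]],[20,[0,0,0],[0,0,0]],[30,[0,0,0],[0,0,0]],[40,[0,0,0],[0,0,0]],[50,[0,0,0],[0,0,0]]]' 25;python3 lid.py
python3 - <<'E'
from h import *
f,K,M=cam("side");save(f,"s3.png")
f,K,M=cam("wrist");save(f,"w3.png")
E
```

```text
clock: 10.4
ee_pos: [0.654, -0.3054, 0.2764]
tool_rot: [1.27, 1.562, -0.394]
wrist_force: [1.3, -0.3, -0.5]
opening: 0.5
[ 0.65404331 -0.30536147  0.27638825] [ 1.3 -0.3 -0.5] 0.5002274699149711 tool x [ 0.008 -0.003 -1.   ]
rel 0.09929309853502426 0.1753880454892009 radius 0.20154425299970238 (0.1948) lid 1.8633754092567827
```

View pics/s3.png

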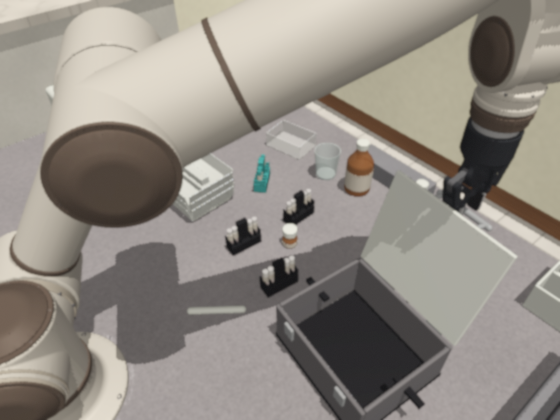

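View pics/w3.png

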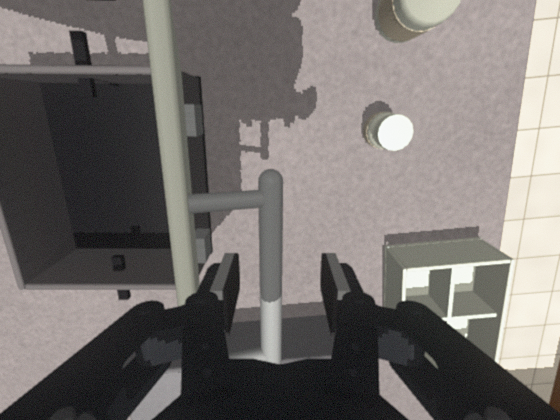

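```bash
python3 -m jog '[[50,[-1,0.1,0],[0,0,0]],[50,[-1,0.1,0],[0,0,0]],[50,[-1,0.1,0],[0,0,0]],[50,[-1,0.1,0],[0,0,0]],[50,[-1.5,0,0],[0,0,0]],[50,[-1.5,0,0],[0,0,0]],[50,[-1.5,0,0],[0,0,0]],[50,[-1.5,0,0],[0,0,0]]]' 25;python3 lid.py
python3 - <<'E'
from h import *
f,K,M=cam("side");save(f,"s4.png",(280,130,560,420),2)
f,K,M=cam("wrist");save(f,"w4.png")
f,K,M=cam("top");save(f,"t4.png",(280,120,560,320),2.5)
E
```

```text
clock: 11.5
ee_pos: [0.641, -0.298, 0.3638]
tool_rot: [1.254, 1.546, -0.41]
wrist_force: [-0.0, -0.8, -0.0]
opening: 0.496
[ 0.64101022 -0.29798915  0.36377819] [-0.  -0.8 -0. ] 0.4963833856109486 tool x [ 0.023 -0.01  -1.   ]
rel 0.08553287254751404 0.2627766345626232 radius 0.27634657942208674 (0.1948) lid 1.662910743478085
```

View pics/s4.png

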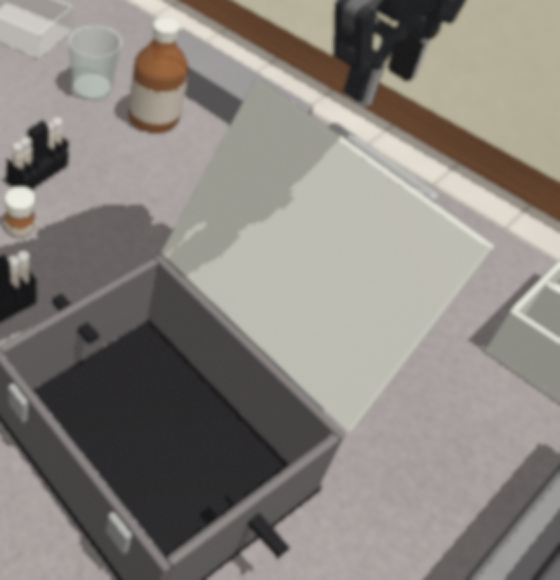

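View pics/w4.png

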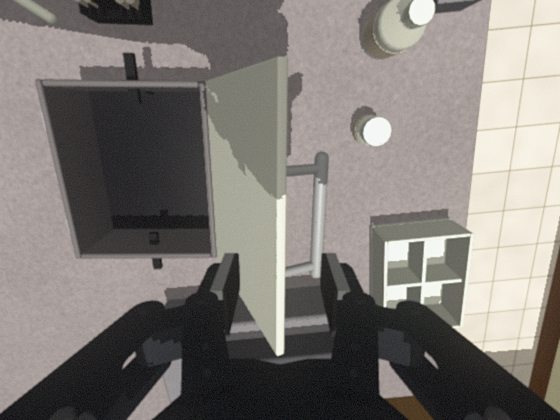

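Run:
```python
from h import *
w=cam("wrist");s=cam("side")
for a,b in(((284,60),(411,172)),((283,350),(525,252))):
    P,e=tri(ray(w[1],w[2],a),ray(s[1],s[2],b));ex=np.array([np.cos(np.radians(-5.55)),np.sin(np.radians(-5.55)),0])
    d=P-[.5551,-.2965,.106];print(P,e,"lid",np.arctan2(d[2],-(d@ex)))
```

```text
[ 0.65533851 -0.19135964  0.2820948 ] 0.004424610115848107 lid 2.0414726330266237
[ 0.63416265 -0.41826641  0.28299386] 0.00298493240579142 lid 2.043315906817378
```

View pics/t4.png

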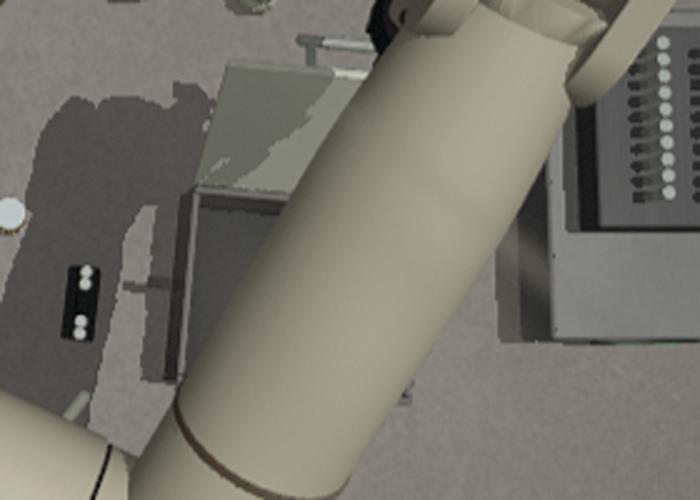

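Run:
```python
from plan import *
s,R=tool();print(np.degrees(np.arctan2(R[1,1],R[0,1])))
plan([.462,.302,.27],Rdown(4),16)
```

```text
-5.362328230536176
n 16 turn/row [-0.59  0.03 -0.08]
[0.52, -1.48, -3.63]
[0.52, -1.44, -3.65]
[0.53, -1.4, -3.66]
[0.53, -1.37, -3.68]
[0.54, -1.33, -3.69]
[0.54, -1.29, -3.7]
[0.54, -1.25, -3.72]
[0.55, -1.21, -3.73]
[0.55, -1.17, -3.74]
[0.56, -1.13, -3.75]
[0.56, -1.09, -3.76]
[0.56, -1.06, -3.77]
[0.57, -1.02, -3.78]
[0.57, -0.98, -3.79]
[0.57, -0.94, -3.8]
[0.58, -0.9, -3.81]
```

```bash
python3 -m jog '[[50,[0,-1.5,-3.6],[-0.6,0,-0.1]],[50,[0,-1.4,-3.6],[-0.6,0,-0.1]],[50,[0,-1.4,-3.7],[-0.6,0,-0.1]],[50,[0,-1.4,-3.7],[-0.6,0,-0.1]],[50,[0,-1.3,-3.7],[-0.6,0,-0.1]],[50,[0.3,-1.3,-3.7],[-0.6,0,-0.1]],[50,[0.5,-1.3,-3.7],[-0.6,0,-0.1]],[50,[0.5,-1.2,-3.7],[-0.6,0,-0.1]]]' && python3 -m jog '[[60,[1,-1.2,-3.7],[-0.6,0,-0.1]],[70,[1,-1.1,-3.7],[-0.6,0,-0.1]],[70,[1,-1.1,-3.8],[-0.6,0,-0.1]],[70,[1,-1.1,-3.8],[-0.6,0,-0.1]],[70,[1,-1.0,-3.8],[-0.6,0,-0.1]],[70,[1,-1.0,-3.8],[-0.6,0,-0.1]],[70,[1,-0.9,-3.8],[-0.6,0,-0.1]],[70,[1,-0.9,-3.8],[-0.6,0,-0.1]]]'
python3 - <<'E'
from plan import *
s,R=tool();print(np.degrees(np.arctan2(R[1,1],R[0,1])),R[:,0])
f,K,M=cam("wrist");save(f,"w5.png");np.savez("w5.npz",f=f,K=K,M=M)
f,K,M=cam("top");save(f,"t5.png",(230,120,510,320),2.5);np.savez("t5.npz",f=f,K=K,M=M)
E
```

```text
clock: 12.75
ee_pos: [0.5499, 0.007, 0.3364]
tool_rot: [-0.154, 1.565, -1.737]
wrist_force: [0.2, -1.1, 0.6]
opening: 0.501
clock: 13.75
ee_pos: [0.454, 0.3158, 0.2487]
tool_rot: [-1.236, 1.551, -2.732]
wrist_force: [0.6, -0.2, -0.7]
opening: 0.7
4.284876233569494 [-0.01851107 -0.00803091 -0.9997964 ]
```

View pics/w5.png

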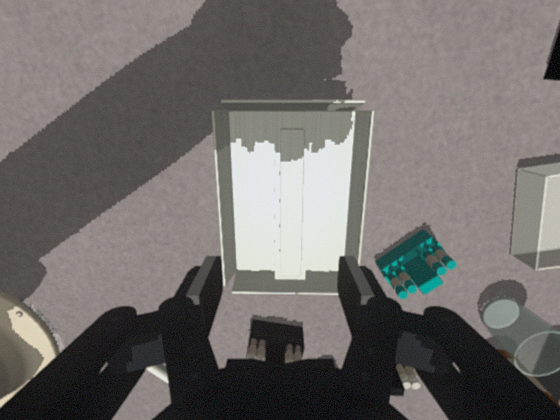

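View pics/t5.png

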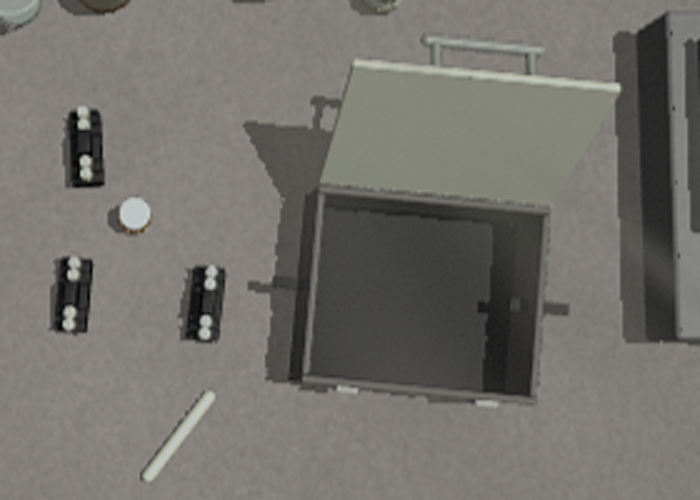

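Run:
```python
from h import *
d=np.load("t5.npz");save(d["f"],"t5c.png",(340,180,470,290),6)
f,K,M=cam("side");np.savez("s5.npz",f=f,K=K,M=M);save(f,"s5c.png",(270,260,460,420),4)
```

```text
(no output)
```

View pics/t5c.png

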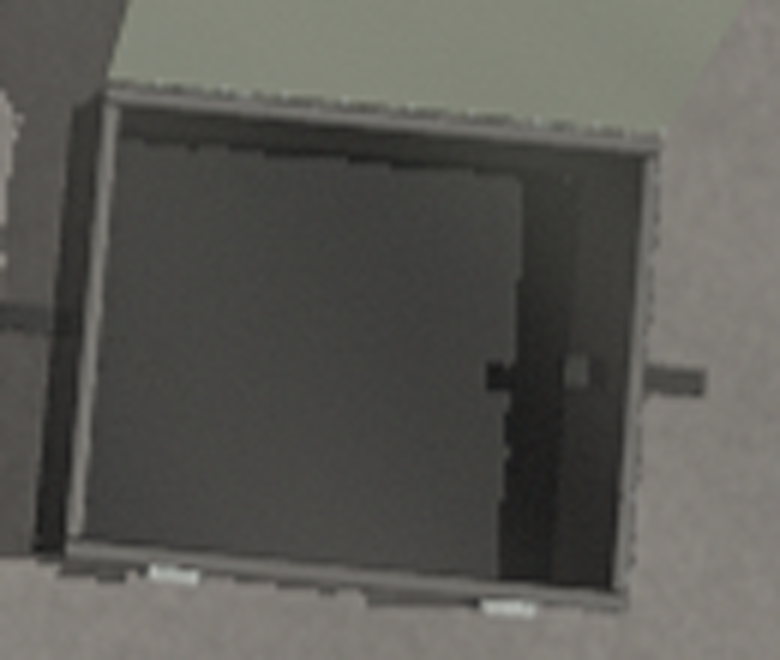

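View pics/s5c.png

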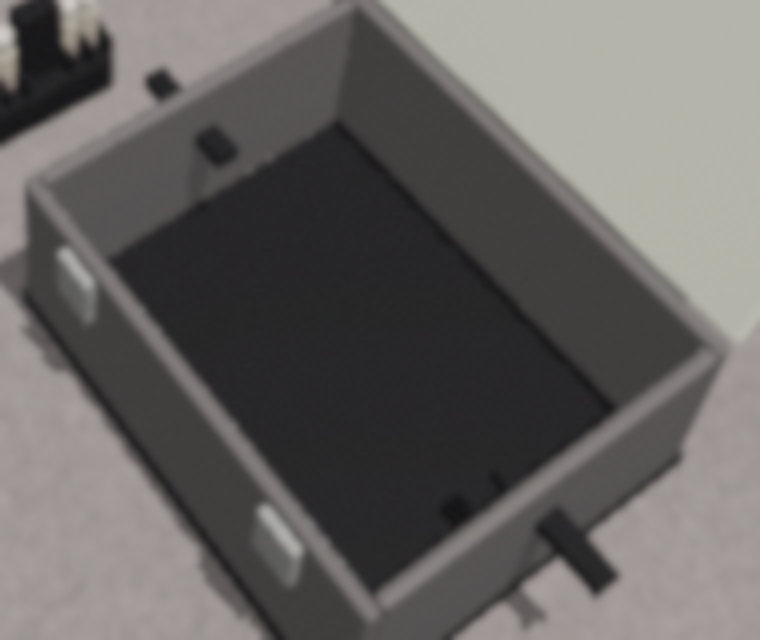

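Run:
```python
from h import *
t=np.load("t5.npz");s=np.load("s5.npz")
C=np.array([.4556,-.2868,0]);a=np.radians(-5.55);X=np.array([np.cos(a),np.sin(a),0]);Y=np.array([-np.sin(a),np.cos(a),0])
U=lambda p,k,o:((p[0]+.5)/k-.5+o[0],(p[1]+.5)/k-.5+o[1])
for n,pt,ps in(("in -y tip",(565,372),(457,512)),("out -y tip",(707,382),(600,575)),("rim far left corner(.096?)",(105,92),(357,0)),("rim near right",(627,605),(375,615)),("rim nearleft",(68,553),(30,185)),("rim far right",(660,140),(722,352))):
    P,e=tri(ray(t["K"],t["M"],U(pt,6,(340,180))),ray(s["K"],s["M"],U(ps,4,(270,260))));print(n,P.round(4),"err",round(e,4),"case",((P-C)@X).round(4),((P-C)@Y).round(4))
# +y inner rod tip from side only: at wall y=+.11-?; solve for x=given rod x
o,v=ray(s["K"],s["M"],U((215,140),4,(270,260)))
for o_,lab in(((215,130),"top"),((228,158),"tip low"),((200,135),"wall end")):
    o,v=ray(s["K"],s["M"],U(o_,4,(270,260)))
    for z in(.06,.07,.08):
        P=o+v*(z-o[2])/v[2];print(lab,z,((P-C)@X).round(4),((P-C)@Y).round(4))
```

```text
in -y tip [ 0.4391 -0.3797  0.0466] err 0.0189 case -0.0074 -0.0941
out -y tip [ 0.4393 -0.4351  0.0836] err 0.0033 case -0.0019 -0.1491
rim far left corner(.096?) [ 0.564  -0.1813  0.1012] err 0.0018 case 0.0977 0.1155
rim near right [ 0.3484 -0.393   0.1104] err 0.0021 case -0.0964 -0.1161
rim nearleft [ 0.371  -0.1629  0.1049] err 0.0028 case -0.0962 0.1152
rim far right [ 0.5407 -0.4117  0.1056] err 0.0021 case 0.0968 -0.1161
top 0.06 0.0134 0.1153
top 0.07 0.0086 0.1099
top 0.08 0.0037 0.1046
tip low 0.06 0.0085 0.0988
tip low 0.07 0.0037 0.0937
tip low 0.08 -0.001 0.0886
wall end 0.06 0.0055 0.1171
wall end 0.07 0.0008 0.1117
wall end 0.08 -0.0039 0.1063
```

Run:
```python
from h import *
f=cv2.imread("pics/w4.png")[:,:,::-1];save(f,"w4c.png",(20,30,240,290),3)
t=np.load("t5.npz");C=np.array([.4556,-.2868,0]);a=np.radians(-5.55);X=np.array([np.cos(a),np.sin(a),0]);Y=np.array([-np.sin(a),np.cos(a),0])
for y in(-.118,-.11,-.1,-.09,-.08):
  for z in (.07,.08):
    u=proj(t["K"],t["M"],C+Y*y+[0,0,z]);print(y,z,((u-[340,180])*6).round(0))
```

```text
-0.118 0.07 [619. 372.]
-0.118 0.08 [626. 371.]
-0.11 0.07 [601. 370.]
-0.11 0.08 [607. 369.]
-0.1 0.07 [577. 368.]
-0.1 0.08 [584. 367.]
-0.09 0.07 [554. 366.]
-0.09 0.08 [560. 365.]
-0.08 0.07 [531. 364.]
-0.08 0.08 [537. 363.]
```

View pics/w4c.png

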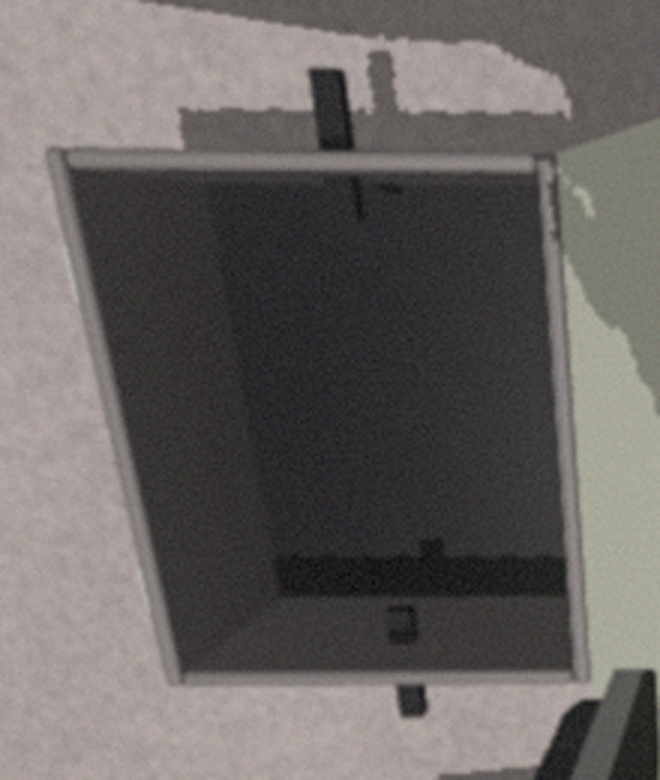

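Run:
```python
from plan import *
C=np.array([.4556,-.2868,0]);a=np.radians(-5.55);Y=np.array([-np.sin(a),np.cos(a),0]);t=C+Y*.096;print(t)
plan(t+[0,0,.16],Rdown(-5.55),16)
```

```text
[ 0.46488458 -0.19125003  0.        ]
n 16 turn/row [0.62 0.03 0.07]
[0.58, -0.16, 3.16]
[0.58, -0.13, 3.16]
[0.57, -0.1, 3.16]
[0.57, -0.06, 3.17]
[0.57, -0.03, 3.17]
[0.57, 0.01, 3.17]
[0.57, 0.04, 3.17]
[0.56, 0.07, 3.17]
[0.56, 0.11, 3.17]
[0.56, 0.14, 3.17]
[0.56, 0.17, 3.16]
[0.56, 0.21, 3.16]
[0.56, 0.24, 3.16]
[0.55, 0.28, 3.16]
[0.55, 0.31, 3.15]
[0.55, 0.34, 3.15]
```

```bash
python3 -m jog '[[0,[0,-0.2,3.2],[0.6,0,0.1]],[0,[0,-0.1,3.2],[0.6,0,0.1]],[0,[0,-0.1,3.2],[0.6,0,0.1]],[0,[0,-0.1,3.2],[0.6,0,0.1]],[0,[0,0,3.2],[0.6,0,0.1]],[0,[0,0,3.2],[0.6,0,0.1]],[0,[0,0,3.2],[0.6,0,0.1]],[0,[0,0.1,3.2],[0.6,0,0.1]]]' && python3 -m jog '[[0,[0.5,0.1,3.2],[0.6,0,0.1]],[0,[0.5,0.1,3.2],[0.6,0,0.1]],[0,[0.5,0.2,3.2],[0.6,0,0.1]],[0,[0.5,0.2,3.2],[0.6,0,0]],[0,[0.5,0.2,3.2],[0.6,0,0]],[0,[1,0.3,3.2],[0.6,0,0]],[0,[1,0.3,3.2],[0.6,0,0]],[0,[1,0.3,2.5],[0.6,0,0]]]'
python3 - <<'E'
from plan import *
s,R=tool();print(np.degrees(np.arctan2(R[1,1],R[0,1])),R[:,0])
f,K,M=cam("wrist");save(f,"w6.png");np.savez("w6.npz",f=f,K=K,M=M)
plan([.4649,-.1913,.13],Rdown(-5.55),8)
E
```

```text
clock: 14.9
ee_pos: [0.4599, 0.0477, 0.2507]
tool_rot: [-0.346, 1.56, -1.928]
wrist_force: [-0.0, 0.2, 0.6]
opening: -0.001
clock: 15.9
ee_pos: [0.4606, -0.2185, 0.1998]
tool_rot: [0.541, 1.556, -1.138]
wrist_force: [-0.1, -0.0, 0.2]
opening: 0.001
-6.232516691945495 [ 0.00636597 -0.01379444 -0.99988459]
n 8 turn/row [-0.1   0.1  -0.04]
[0.85, 0.01, -0.38]
[0.85, 0.01, -0.38]
[0.85, 0.01, -0.38]
[0.85, 0.02, -0.38]
[0.85, 0.02, -0.37]
[0.85, 0.02, -0.37]
[0.85, 0.02, -0.37]
[0.85, 0.02, -0.37]
```

View pics/w6.png

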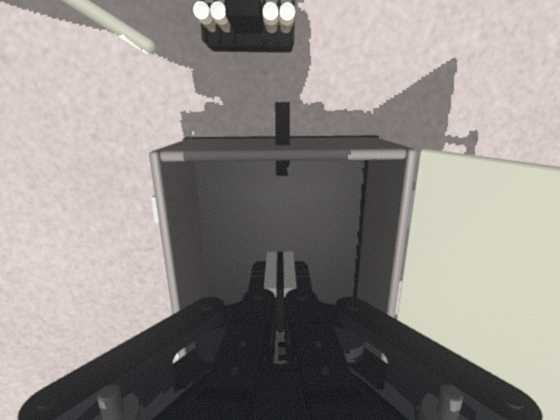

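Run:
```python
from h import *
d=np.load("w6.npz");K,M=d["K"],d["M"];save(d["f"],"w6c.png",(200,80,380,200),4)
C=np.array([.4556,-.2868,0]);a=np.radians(-5.55);X=np.array([np.cos(a),np.sin(a),0]);Y=np.array([-np.sin(a),np.cos(a),0])
for uv in((282,102),(282,175),(275,175),(288,175)):
  for z in(.07,.08,.09):
    P=onz(K,M,uv,z)-C;print(uv,z,(P@X).round(4),(P@Y).round(4))
print(proj(K,M,C+.11*Y+[0,0,.105]),proj(K,M,C+.118*Y+[0,0,.105]))
```

```text
(282, 102) 0.07 0.0006 0.1532
(282, 102) 0.08 0.0005 0.153
(282, 102) 0.09 0.0003 0.1529
(282, 175) 0.07 0.0001 0.0933
(282, 175) 0.08 -0.0001 0.0955
(282, 175) 0.09 -0.0002 0.0976
(275, 175) 0.07 -0.006 0.0934
(275, 175) 0.08 -0.0059 0.0955
(275, 175) 0.09 -0.0058 0.0977
(288, 175) 0.07 0.0053 0.0932
(288, 175) 0.08 0.005 0.0954
(288, 175) 0.09 0.0046 0.0976
[282.41977564 162.93950012] [282.32719656 152.07615774]
```

View pics/w6c.png

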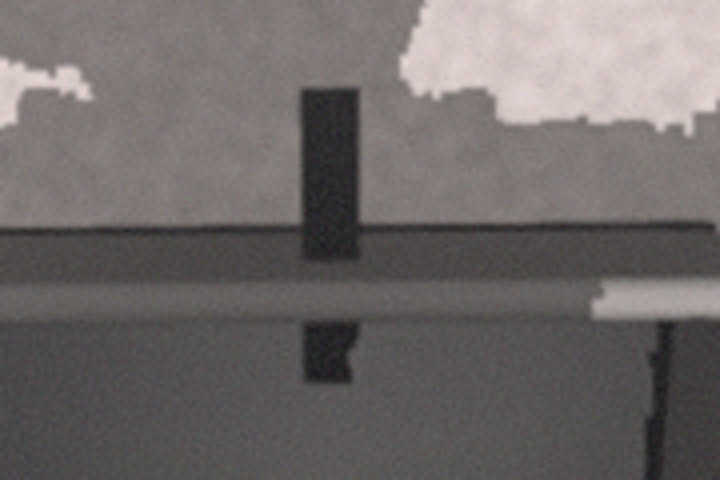

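```bash
python3 -m jog '[[0,[0.8,0,-0.35],[0,0,0]],[0,[0.8,0,-0.35],[0,0,0]],[0,[0.8,0,-0.35],[0,0,0]],[0,[0.8,0,-0.35],[0,0,0]],[0,[0.8,0,-0.35],[0,0,0]],[0,[0.8,0,-0.3],[0,0,0]],[0,[0.8,0,-0.3],[0,0,0]],[0,[0.5,0,-0.3],[0,0,0]]]'
python3 - <<'E'
from plan import *
plan([.4649,-.1913,.10],None,8)
f,K,M=cam("wrist");save(f,"w7.png")
E
```

```text
clock: 16.95
ee_pos: [0.463, -0.1925, 0.1332]
tool_rot: [0.449, 1.556, -1.232]
wrist_force: [0.8, 0.8, 0.1]
opening: 0.003
n 8 turn/row [0. 0. 0.]
[0.41, 0.02, -0.02]
[0.41, 0.02, -0.02]
[0.41, 0.02, -0.02]
[0.41, 0.02, -0.02]
[0.41, 0.02, -0.02]
[0.41, 0.02, -0.02]
[0.41, 0.02, -0.02]
[0.41, 0.02, -0.02]
```

View pics/w7.png

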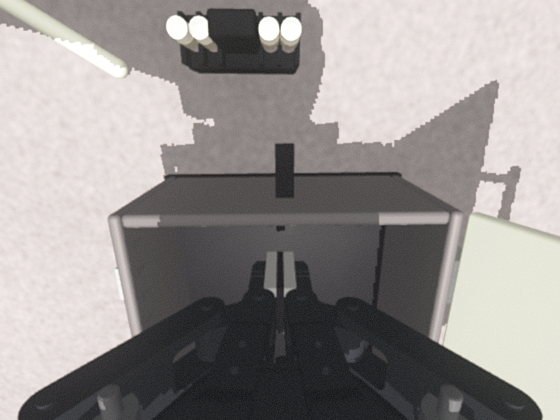

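```bash
python3 -m jog '[[0,[0.5,0,0],[0,0,0]],[0,[0.5,0,0],[0,0,0]],[0,[0.5,0,0],[0,0,0]],[0,[0.5,0,0],[0,0,0]],[0,[0.3,0,0],[0,0,0]],[0,[0.3,0,0],[0,0,0]],[0,[0.3,0,0],[0,0,0]],[0,[0.3,0,0],[0,0,0]]]'
```

```text
clock: 18.0
ee_pos: [0.4633, -0.1931, 0.099]
tool_rot: [0.464, 1.556, -1.217]
wrist_force: [-0.1, 0.3, 0.0]
opening: -0.002
```

```bash
python3 -m jog '[[0,[0.2,0,0],[0,0,0]],[0,[0.2,0,0],[0,0,0]],[0,[0.2,0,0],[0,0,0]],[0,[0.2,0,0],[0,0,0]],[0,[0.2,0,0],[0,0,0]],[0,[0.2,0,0],[0,0,0]],[0,[0.2,0,0],[0,0,0]],[0,[0,0,0],[0,0,0]]]'
```

```text
clock: 19.0
ee_pos: [0.4634, -0.1933, 0.0839]
tool_rot: [0.461, 1.556, -1.221]
wrist_force: [0.6, 1.1, -0.3]
opening: 0.001
```

```bash
python3 -m jog '[[0,[0.2,0,0],[0,0,0]],[0,[0.2,0,0],[0,0,0]],[0,[0.2,0,0],[0,0,0]],[0,[0.2,0,0],[0,0,0]],[0,[0.2,0,0],[0,0,0]],[0,[0.2,0,0],[0,0,0]],[0,[0.2,0,0],[0,0,0]],[0,[0.2,0,0],[0,0,0]]]';  python3 - <<'E'
from plan import *
C=np.array([.4556,-.2868,0]);a=np.radians(-5.55);X=np.array([np.cos(a),np.sin(a),0]);Y=np.array([-np.sin(a),np.cos(a),0])
s,R=tool();P=s["ee_pos"]-C;print(P@X,P@Y)
f,K,M=cam("wrist");save(f,"w8.png");f,K,M=cam("side");save(f,"s8.png",(250,200,500,420),3)
E
```

```text
clock: 20.0
ee_pos: [0.4636, -0.1936, 0.067]
tool_rot: [0.477, 1.555, -1.205]
wrist_force: [-0.0, -0.1, -0.2]
opening: -0.003
-0.0010816215283827133 0.09354832600496285
```

View pics/s8.png

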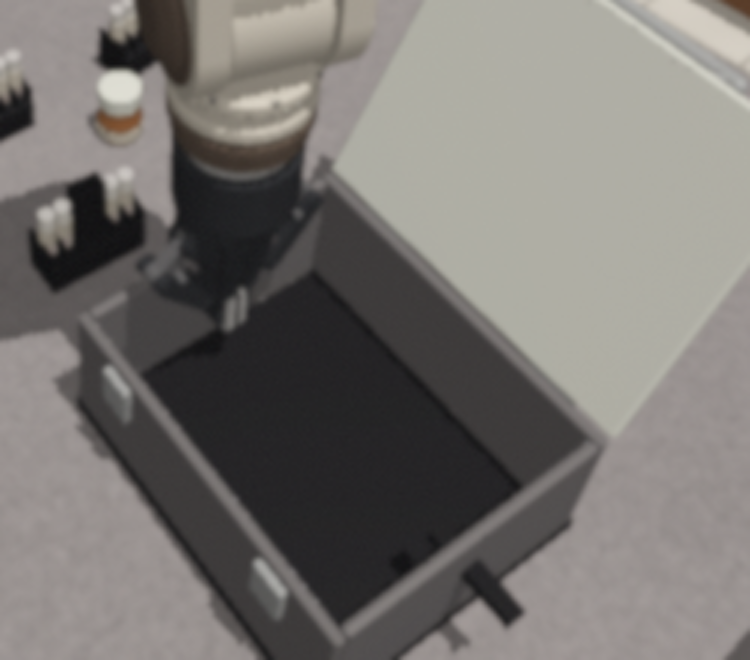

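View pics/w8.png

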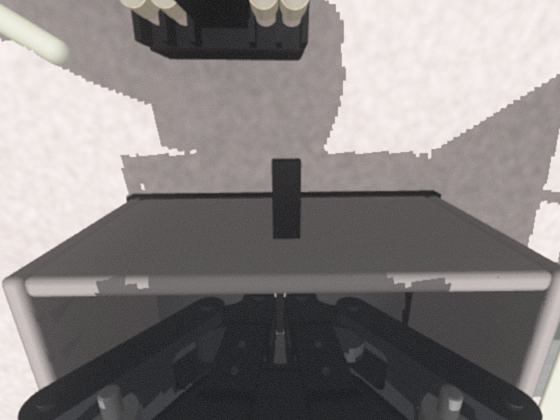

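```bash
python3 -m jog '[[0,[-2,0,0.2],[0,0,0]],[0,[-2.5,0,0.2],[0,0,0]],[0,[-2.5,0,0],[0,0,0]],[0,[-3,0,0],[0,0,0]],[20,[-3,0,-1],[0,0,0]],[40,[-2,0,-2],[-0.6,0,0]],[70,[-2,0,-3],[-0.6,0,0]],[70,[-1,0,-4],[-0.6,0,0]]]'
python3 - <<'E'
from plan import *
s,R=tool();print(np.degrees(np.arctan2(R[1,1],R[0,1])),R[:,0])
plan([.462,.302,.20],Rdown(4),12)
E
```

```text
clock: 21.1
ee_pos: [0.4715, -0.0948, 0.2506]
tool_rot: [0.371, 1.557, -1.282]
wrist_force: [0.9, -0.1, -0.6]
opening: 0.701
-4.735572573930147 [ 0.00403115 -0.01357503 -0.99989973]
n 12 turn/row [-0.73  0.06 -0.02]
[0.38, -0.35, -3.29]
[0.38, -0.31, -3.3]
[0.38, -0.27, -3.3]
[0.39, -0.23, -3.3]
[0.39, -0.19, -3.31]
[0.4, -0.14, -3.31]
[0.4, -0.1, -3.31]
[0.4, -0.06, -3.31]
[0.41, -0.02, -3.31]
[0.41, 0.02, -3.31]
[0.41, 0.07, -3.31]
[0.42, 0.11, -3.31]
```

```bash
python3 -m jog '[[70,[0,-0.3,-4.5],[-1,0.1,0]],[70,[0,-0.3,-4.5],[-1,0.1,0]],[70,[0,-0.3,-4.5],[-1,0.1,0]],[70,[0,-0.2,-4.5],[-1,0.1,0]],[70,[0.3,-0.1,-4.5],[-1,0.1,0]],[70,[0.6,0,-4.5],[-1,0.1,0]],[70,[0.6,0,-4.5],[-1,0.1,0]],[70,[0.6,0,-4.5],[-1,0.1,0]]]'
python3 - <<'E'
from plan import *
s,R=tool();print(np.degrees(np.arctan2(R[1,1],R[0,1])),R[:,0])
f,K,M=cam("wrist");save(f,"w9.png");np.savez("w9.npz",f=f,K=K,M=M)
plan([.462,.302,.14],Rdown(4),8)
E
```

```text
clock: 22.1
ee_pos: [0.4668, 0.277, 0.2291]
tool_rot: [1.664, 1.56, 0.153]
wrist_force: [-0.3, 0.1, -0.1]
opening: 0.7
3.451829271354325 [ 0.01046015  0.00161502 -0.99994399]
n 8 turn/row [-0.05 -0.02 -0.06]
[1.09, -0.05, -0.26]
[1.09, -0.04, -0.26]
[1.09, -0.04, -0.26]
[1.09, -0.04, -0.26]
[1.09, -0.04, -0.26]
[1.09, -0.04, -0.26]
[1.09, -0.04, -0.27]
[1.09, -0.04, -0.27]
```

View pics/w9.png

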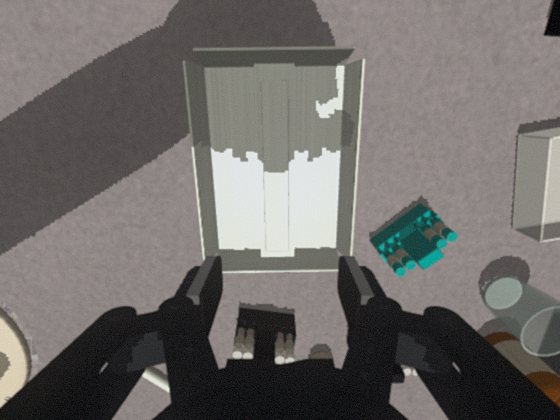

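Run:
```python
from h import *
d=np.load("w9.npz");K,M=d["K"],d["M"];save(d["f"],"w9c.png",(170,30,380,290),3)
g=d["f"]
```

```text
(no output)
```

View pics/w9c.png

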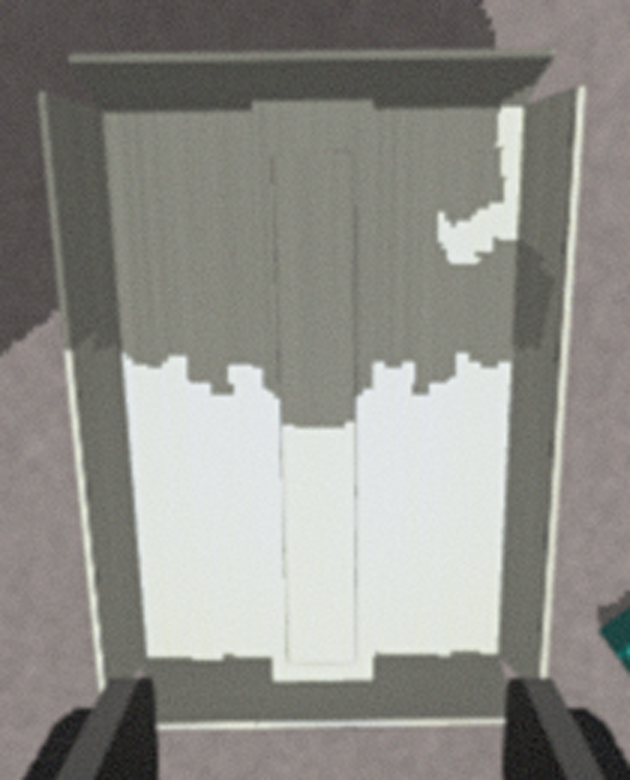

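Run:
```python
from h import *
d=np.load("w9.npz");K,M=d["K"],d["M"]
B=np.array([onz(K,M,((u+.5)/3-.5+170,(v+.5)/3-.5+30),.099) for u,v in((273,150),(353,150),(355,662),(287,662))])[:,:2]
print(B.round(4),B.mean(0),[np.linalg.norm(B[i]-B[(i+1)%4]).round(4) for i in range(4)]);y=B[0]+B[1]-B[2]-B[3];print(np.degrees(np.arctan2(y[1],y[0])))
T=np.array([onz(K,M,((u+.5)/3-.5+170,(v+.5)/3-.5+30),.095) for u,v in((40,92),(582,88),(545,722),(103,726))])[:,:2];print(T.round(4),T.mean(0))
```

```text
[[0.4452 0.3794]
 [0.4664 0.3807]
 [0.4772 0.232 ]
 [0.4558 0.2308]] [0.46115867 0.30568758] [np.float64(0.0212), np.float64(0.1491), np.float64(0.0214), np.float64(0.149)]
94.11927296025353
[[0.3833 0.39  ]
 [0.5259 0.3999]
 [0.5413 0.2119]
 [0.3968 0.2025]] [0.46181564 0.30107249]
```

```bash
python3 -m jog '[[70,[1.1,-0.05,-0.3],[-0.1,0,0]],[70,[1.1,-0.05,-0.3],[-0.1,0,0]],[70,[1.1,-0.05,-0.3],[-0.1,0,0]],[70,[1.1,-0.05,-0.3],[-0.1,0,0]],[60,[1.1,-0.05,-0.3],[-0.1,0,0]],[60,[1.1,-0.05,-0.3],[-0.1,0,0]],[60,[1.1,-0.05,-0.3],[-0.1,0,0]],[60,[1.1,-0.05,-0.3],[-0.1,0,0]]]'
python3 - <<'E'
from plan import *
s,R=tool();print(np.degrees(np.arctan2(R[1,1],R[0,1])),R[:,0])
plan([.4615,.303,.097],Rdown(4.1),7)
E
```

```text
clock: 23.15
ee_pos: [0.4613, 0.3044, 0.1338]
tool_rot: [1.763, 1.561, 0.268]
wrist_force: [-0.4, 0.6, 0.5]
opening: 0.601
4.359145513036391 [ 0.00916013  0.00251742 -0.99995488]
n 7 turn/row [ 0.04 -0.02 -0.08]
[0.53, -0.0, 0.02]
[0.53, -0.0, 0.02]
[0.53, -0.0, 0.02]
[0.53, -0.0, 0.02]
[0.53, -0.0, 0.02]
[0.53, -0.0, 0.02]
[0.53, 0.0, 0.02]
```

```bash
python3 -m jog '[[60,[0.5,0,0],[0,0,-0.1]],[60,[0.5,0,0],[0,0,-0.1]],[60,[0.5,0,0],[0,0,-0.1]],[55,[0.5,0,0],[0,0,-0.1]],[50,[0.5,0,0],[0,0,-0.1]],[50,[0.4,0,0],[0,0,0]],[50,[0.3,0,0],[0,0,0]],[50,[0.2,0,0],[0,0,0]]]'
python3 - <<'E'
from plan import *
f,K,M=cam("wrist");save(f,"w10.png");s,R=tool();print(s["ee_pos"],R[:,0])
E
```

```text
clock: 24.15
ee_pos: [0.4615, 0.3046, 0.0973]
tool_rot: [-3.116, 1.569, 1.673]
wrist_force: [0.3, -0.4, -0.3]
opening: 0.502
[0.46142508 0.30456087 0.09700353] [-4.30733239e-04  1.53746688e-03 -9.99998725e-01]
```

View pics/w10.png

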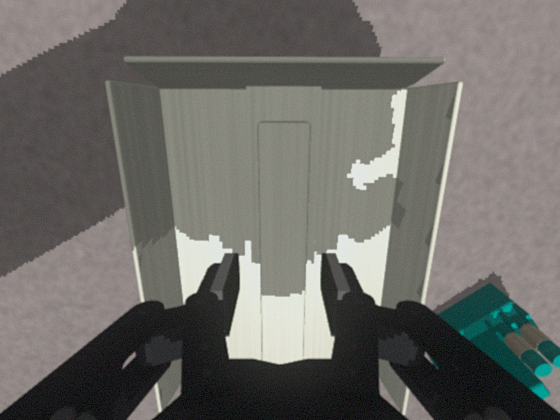

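```bash
python3 -m jog '[[40,[0,0,0],[0,0,0]],[30,[0,0,0],[0,0,0]],[20,[0,0,0],[0,0,0]],[10,[0,0,0],[0,0,0]],[10,[0,0,0],[0,0,0]],[10,[0,0,0],[0,0,0]],[10,[0,0,0],[0,0,0]],[10,[0,0,0],[0,0,0]]]' 50; python3 -m jog '[[10,[-0.1,0,0],[0,0,0]],[10,[-0.2,0,0],[0,0,0]],[10,[-0.3,0,0],[0,0,0]],[10,[-0.3,0,0],[0,0,0]],[10,[-0.3,0,0],[0,0,0]],[10,[-0.3,0,0],[0,0,0]],[10,[0,0,0],[0,0,0]],[10,[0,0,0],[0,0,0]]]' 50
python3 - <<'E'
from plan import *
f,K,M=cam("side");save(f,"s11.png",(130,120,270,230),5);s,R=tool();print(s["ee_pos"],R[:,0],s["wrist_force"],s["torque"])
E
```

```text
clock: 25.2
ee_pos: [0.4617, 0.3047, 0.0975]
tool_rot: [2.921, 1.569, 1.427]
wrist_force: [-0.6, 0.4, 1.2]
opening: 0.246
clock: 26.2
ee_pos: [0.4613, 0.3045, 0.1131]
tool_rot: [-2.805, 1.569, 1.984]
wrist_force: [0.0, 0.2, -2.6]
opening: 0.243
[0.46134397 0.30451824 0.11313991] [-6.47148502e-04  1.45365778e-03 -9.99998734e-01] [ 0.10913018  0.24215629 -1.9382427 ] [-0.00081745 -0.03922858 -0.00856414]
```

View pics/s11.png

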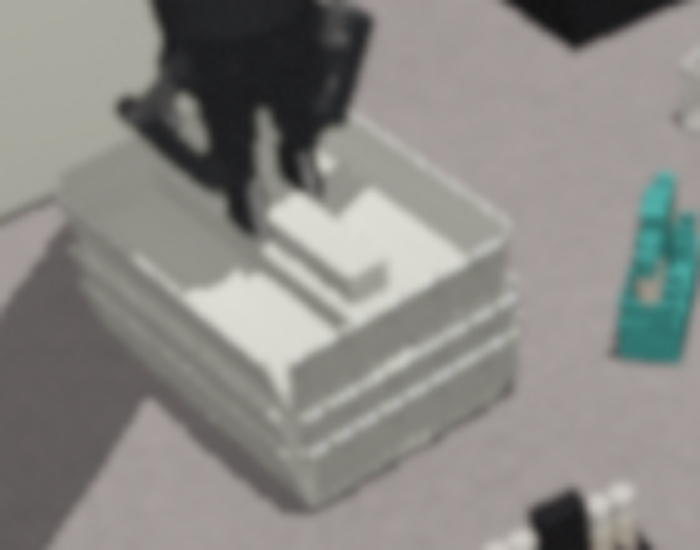

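```bash
python3 -m jog '[[10,[-0.3,0,0],[0,0,0]],[10,[-0.4,0,0],[0,0,0]],[10,[-0.5,0,0],[0,0,0]],[10,[-0.6,0,0],[0,0,0]],[10,[-0.8,0,0],[0,0,0]],[10,[-1,0,0],[0,0,0]],[10,[-1,0,0],[0,0,0]],[10,[-1,0,0],[0,0,0]]]'
python3 - <<'E'
from plan import *
f,K,M=cam("side");save(f,"s12.png",(130,80,300,230),4);s,R=tool();print(s["ee_pos"],R[:,0],s["wrist_force"],s["torque"])
E
```

```text
clock: 27.25
ee_pos: [0.4613, 0.3044, 0.173]
tool_rot: [-2.747, 1.569, 2.041]
wrist_force: [0.2, 0.8, -0.6]
opening: 0.245
[0.46168802 0.30462353 0.17449962] [ 8.84725580e-04  2.50913281e-03 -9.99996461e-01] [-0.74498436 -0.79345613 -1.01487855] [-0.01340515  0.04656554  0.0064639 ]
```

View pics/s12.png

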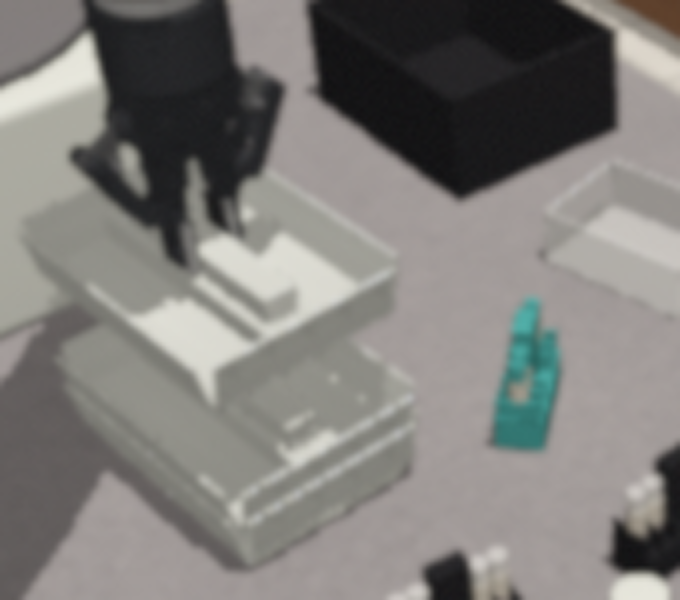

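Run:
```python
from plan import *
plan([.4557,-.2853,.235],Rdown(-5.55),24)
```

```text
n 24 turn/row [ 0.41 -0.01 -0.  ]
[-0.26, -0.21, 2.45]
[-0.26, -0.19, 2.45]
[-0.26, -0.18, 2.45]
[-0.26, -0.16, 2.45]
[-0.26, -0.14, 2.45]
[-0.26, -0.12, 2.45]
[-0.26, -0.11, 2.46]
[-0.26, -0.09, 2.46]
[-0.26, -0.07, 2.46]
[-0.26, -0.05, 2.46]
[-0.26, -0.03, 2.46]
[-0.26, -0.02, 2.46]
[-0.26, 0.0, 2.46]
[-0.25, 0.02, 2.46]
[-0.25, 0.04, 2.46]
[-0.25, 0.05, 2.46]
[-0.25, 0.07, 2.46]
[-0.25, 0.09, 2.46]
[-0.25, 0.11, 2.46]
[-0.25, 0.12, 2.45]
[-0.25, 0.14, 2.45]
[-0.25, 0.16, 2.45]
[-0.25, 0.18, 2.45]
[-0.25, 0.2, 2.45]
```

```bash
python3 -m jog '[[10,[-1,0,0.5],[0,0,0]],[10,[-1,-0.2,1],[0,0,0]],[10,[-1,-0.2,1.5],[0.4,0,0]],[10,[-1,-0.2,2],[0.4,0,0]],[10,[-1,-0.1,2.5],[0.4,0,0]],[10,[-0.5,-0.1,2.5],[0.4,0,0]],[10,[0,-0.1,2.5],[0.4,0,0]],[10,[0,-0.1,2.5],[0.4,0,0]]]' 50; python3 -m jog '[[10,[0,-0.1,2.5],[0.4,0,0]],[10,[0,-0.1,2.5],[0.4,0,0]],[10,[0,0,2.5],[0.4,0,0]],[10,[0,0,2.5],[0.4,0,0]],[10,[0,0,2.5],[0.4,0,0]],[10,[0,0,2.5],[0.4,0,0]],[10,[0,0.1,2.5],[0.4,0,0]],[10,[0,0.1,2.5],[0.4,0,0]]]';python3 - <<'E'
from plan import *
s,R=tool();print(s["ee_pos"],np.degrees(np.arctan2(R[1,1],R[0,1])),R[:,0])
f,K,M=cam("top");save(f,"t13.png",(230,120,510,320),2.5)
plan([.4557,-.2853,.235],Rdown(-5.55),8)
E
```

```text
clock: 28.3
ee_pos: [0.4592, 0.144, 0.2349]
tool_rot: [2.174, 1.567, 0.635]
wrist_force: [-0.2, 0.2, -2.1]
opening: 0.246
clock: 29.3
ee_pos: [0.4543, -0.0712, 0.2392]
tool_rot: [1.737, 1.564, 0.131]
wrist_force: [0.6, 0.1, -1.8]
opening: 0.242
[ 0.45425037 -0.07121407  0.23922916] -1.9948712305770102 [ 6.64866032e-03  8.76528288e-04 -9.99977513e-01]
n 8 turn/row [ 0.43  0.   -0.05]
[0.05, 0.11, 2.65]
[0.05, 0.13, 2.65]
[0.05, 0.15, 2.65]
[0.05, 0.17, 2.64]
[0.05, 0.19, 2.64]
[0.05, 0.21, 2.64]
[0.05, 0.23, 2.64]
[0.05, 0.25, 2.64]
```

View pics/t13.png

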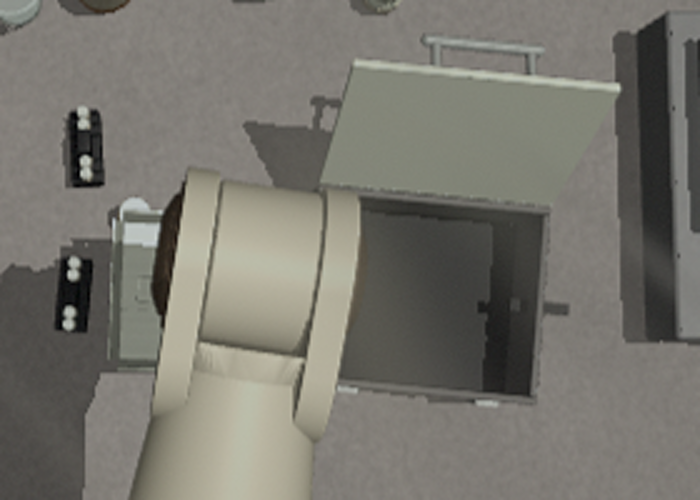

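```bash
python3 -m jog '[[10,[0,0.1,2.5],[0.4,0,-0.1]],[10,[0,0.1,2.6],[0.4,0,-0.1]],[10,[0,0.1,2.6],[0.4,0,-0.1]],[10,[0,0.2,2.6],[0.4,0,-0.1]],[10,[0,0.2,2.6],[0.4,0,0]],[10,[0,0.2,2.6],[0.4,0,0]],[10,[0,0.2,2.2],[0.4,0,0]],[10,[0,0.2,1.0],[0.2,0,0]]]';python3 - <<'E'
from plan import *
f,K,M=cam("wrist");save(f,"w14.png");np.savez("w14.npz",f=f,K=K,M=M)
f,K,M=cam("side");save(f,"s14.png",(250,130,520,420),2)
s,R=tool();print(s["ee_pos"],np.degrees(np.arctan2(R[1,1],R[0,1])),R[:,0])
plan([.4557,-.2853,.15],Rdown(-5.55),8)
E
```

```text
clock: 30.35
ee_pos: [0.4479, -0.272, 0.2435]
tool_rot: [0.917, 1.569, -0.753]
wrist_force: [-1.2, 0.1, -1.8]
opening: 0.243
[ 0.44827759 -0.27154262  0.24331305] -5.63057574884986 [ 0.00159773 -0.00142952 -0.9999977 ]
n 8 turn/row [-0.01  0.01 -0.01]
[1.17, 0.11, 0.16]
[1.17, 0.11, 0.16]
[1.17, 0.11, 0.16]
[1.17, 0.11, 0.16]
[1.17, 0.11, 0.16]
[1.17, 0.11, 0.16]
[1.17, 0.11, 0.16]
[1.17, 0.11, 0.16]
```

View pics/w14.png

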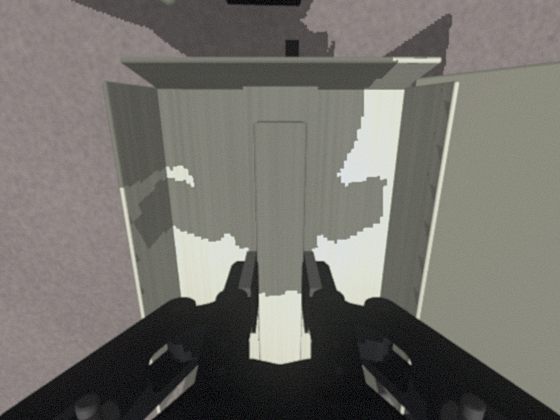

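View pics/s14.png

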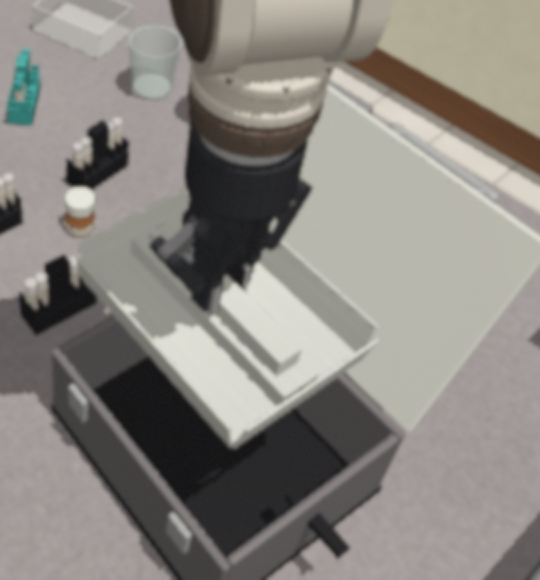

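Run:
```python
from h import *
d=np.load("w14.npz");K=d["K"]
T=r and eyes.read_camera("wrist")["tool_from_camera"]
def onx(uv,x):
    v=T[:3,:3]@np.linalg.inv(K)@np.array([uv[0],uv[1],1.]);o=T[:3,3];return o+v*(x-o[0])/v[0]
for uv,x in(((255,121),-.003),((305,121),-.003),((122,60),.001),((441,60),.001),((106,82),.001),((458,82),.001)):print(uv,onx(uv,x).round(4))
```

```text
(255, 121) [-0.003  -0.0115 -0.0754]
(305, 121) [-0.003   0.0084 -0.0754]
(122, 60) [ 0.001  -0.0631 -0.0981]
(441, 60) [ 0.001   0.0611 -0.0981]
(106, 82) [ 0.001  -0.0707 -0.0901]
(458, 82) [ 0.001   0.0692 -0.0902]
```

```bash
python3 -m jog '[[10,[0.8,0.2,0.4],[0,0,0]],[10,[0.9,0.2,0.3],[0,0,0]],[10,[0.9,0.1,0.2],[0,0,0]],[10,[0.9,0.1,0.1],[0,0,0]],[10,[0.9,0.1,0.1],[0,0,0]],[10,[0.9,0.1,0.1],[0,0,0]],[10,[0.9,0,0],[0,0,0]],[10,[0.5,0,0],[0,0,0]]]';python3 - <<'E'
from plan import *
s,R=tool();print(s["ee_pos"],np.degrees(np.arctan2(R[1,1],R[0,1])),R[:,0])
plan([.4567,-.2859,.15],Rdown(-5.55),1)
E
```

```text
clock: 31.5
ee_pos: [0.4558, -0.2823, 0.1712]
tool_rot: [1.32, 1.57, -0.346]
wrist_force: [-0.3, -0.0, -1.1]
opening: 0.243
[ 0.45578698 -0.28225926  0.17119529] -5.427898884344572 [ 7.94325937e-04 -2.86203761e-04 -9.99999644e-01]
n 1 turn/row [ 0.12  0.01 -0.05]
[2.12, 0.12, 0.35]
```

```bash
python3 -m jog '[[10,[0.5,0.1,0.2],[0,0,0]],[10,[0.5,0,0.2],[0,0,0]],[10,[0.6,0,0],[0,0,0]],[10,[0.6,0,0],[0,0,0]],[10,[0.6,0,0],[0,0,0]],[10,[0.6,0,0],[0,0,0]],[10,[0.6,0,0],[0,0,0]],[10,[0.5,0,0],[0,0,0]]]';python3 - <<'E'
from plan import *
f,K,M=cam("side");save(f,"s15.png",(250,200,500,420),3)
f,K,M=cam("wrist");save(f,"w15.png")
s,R=tool();print(s["ee_pos"],np.degrees(np.arctan2(R[1,1],R[0,1])),R[:,0])
E
```

```text
clock: 32.5
ee_pos: [0.4566, -0.2867, 0.1234]
tool_rot: [1.217, 1.569, -0.449]
wrist_force: [0.1, 0.3, -2.3]
opening: 0.243
[ 0.4563998  -0.28658116  0.12317159] -5.429055395887871 [ 6.81737168e-04 -2.37192696e-04 -9.99999739e-01]
```

View pics/s15.png

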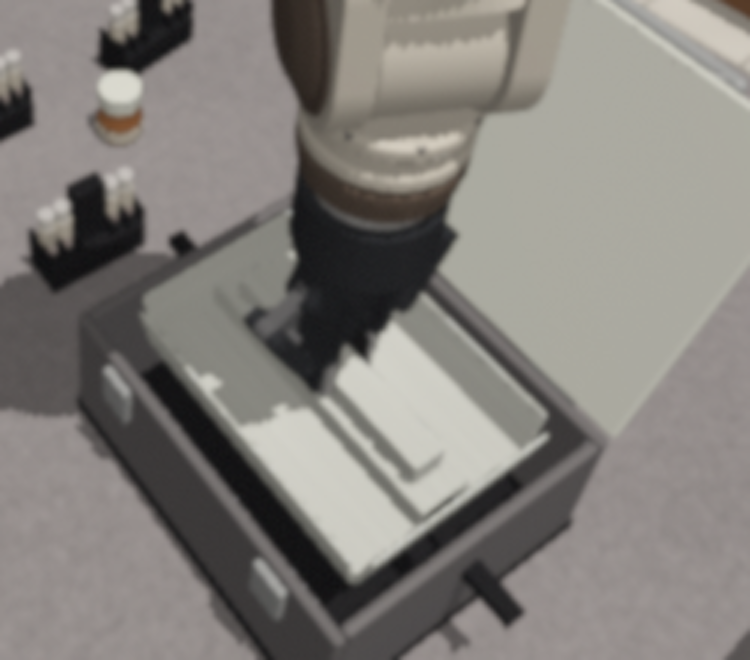

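View pics/w15.png

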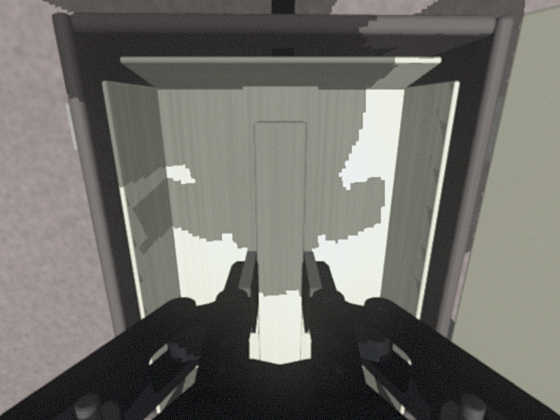

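```bash
python3 -m jog '[[10,[0.4,0,0],[0,0,0]],[10,[0.4,0,0],[0,0,0]],[10,[0.4,0,0],[0,0,0]],[10,[0.4,0,0],[0,0,0]],[10,[0.4,0,0],[0,0,0]],[10,[0.4,0,0],[0,0,0]],[10,[0.4,0,0],[0,0,0]],[10,[0.4,0,0],[0,0,0]]]'
```

```text
clock: 33.6
ee_pos: [0.4567, -0.2868, 0.0896]
tool_rot: [1.198, 1.569, -0.468]
wrist_force: [0.5, -0.3, -2.3]
opening: 0.245
```

```bash
python3 -m jog '[[10,[0.4,0,0],[0,0,0]],[10,[0.4,0,0],[0,0,0]],[10,[0.4,0,0],[0,0,0]],[10,[0.4,0,0],[0,0,0]],[10,[0.4,0,0],[0,0,0]],[10,[0.4,0,0],[0,0,0]],[10,[0.4,0,0],[0,0,0]],[10,[0.3,0,0],[0,0,0]]]'
python3 - <<'E'
from plan import *
f,K,M=cam("side");save(f,"s16.png",(250,200,500,420),3)
E
```

```text
clock: 34.6
ee_pos: [0.4567, -0.2868, 0.0562]
tool_rot: [1.233, 1.569, -0.432]
wrist_force: [-0.1, 0.7, -2.2]
opening: 0.245
```

View pics/s16.png

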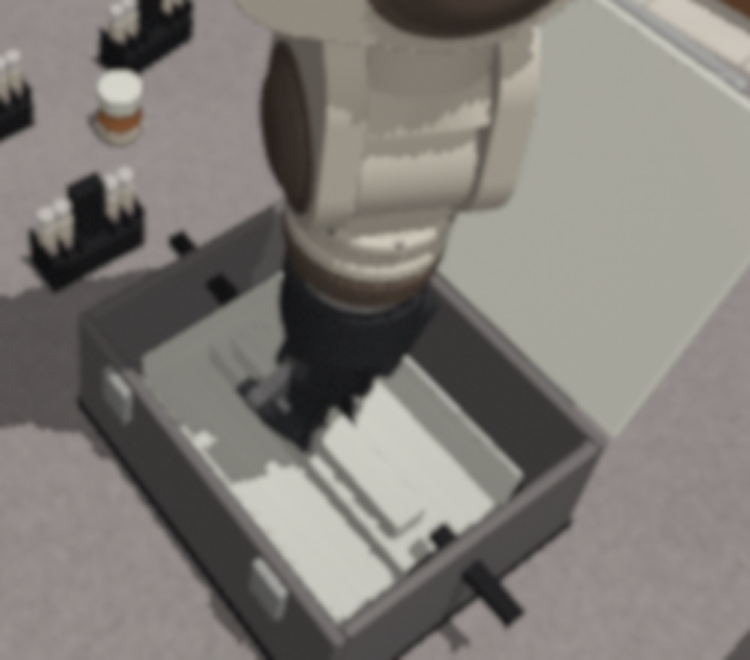

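```bash
python3 -m jog '[[10,[0.2,0,0],[0,0,0]],[10,[0.2,0,0],[0,0,0]],[10,[0.2,0,0],[0,0,0]],[10,[0.1,0,0],[0,0,0]],[10,[0.1,0,0],[0,0,0]],[10,[0.1,0,0],[0,0,0]],[10,[0.1,0,0],[0,0,0]],[10,[0,0,0],[0,0,0]]]'
```

```text
clock: 35.65
ee_pos: [0.4569, -0.2869, 0.047]
tool_rot: [1.14, 1.568, -0.526]
wrist_force: [-1.4, 1.2, -0.2]
opening: 0.242
```

```bash
python3 -m jog '[[10,[0.1,0,0],[0,0,0]],[10,[0.1,0,0],[0,0,0]],[10,[0.1,0,0],[0,0,0]],[10,[0,0,0],[0,0,0]],[10,[0,0,0],[0,0,0]],[10,[0,0,0],[0,0,0]],[10,[0,0,0],[0,0,0]],[10,[0,0,0],[0,0,0]]]'
```

```text
clock: 36.65
ee_pos: [0.457, -0.2869, 0.0468]
tool_rot: [1.103, 1.567, -0.563]
wrist_force: [-0.7, 0.9, 3.1]
opening: 0.247
```

```bash
python3 -m jog '[[30,[0,0,0],[0,0,0]],[40,[0,0,0],[0,0,0]],[50,[0,0,0],[0,0,0]],[50,[-0.5,0,0],[0,0,0]],[50,[-1,0,0],[0,0,0]],[50,[-2,0,0],[0,0,0]],[50,[-3,0,0],[0,0,0]],[50,[-3,0,0],[0,0,0]]]'; python3 -m jog '[[50,[-3,0,0],[0,0,0]],[50,[-3,0,-1],[0,0,0]],[50,[-2,0,-3],[0,0,0]],[50,[0,0,-4],[0,0,0]],[50,[0,0,-4],[0,0,0]],[50,[0,0,-4],[0,0,0]],[50,[0,0,-4],[0,0,0]],[50,[0,0,-3],[0,0,0]]]'
python3 - <<'E'
from plan import *
f,K,M=cam("side");save(f,"s17.png");
f,K,M=cam("top");save(f,"t17.png",(230,120,510,320),2.5);np.savez("t17.npz",f=f,K=K,M=M)
E
python3 meas.py
```

```text
clock: 37.65
ee_pos: [0.4561, -0.2863, 0.1444]
tool_rot: [1.175, 1.569, -0.49]
wrist_force: [1.0, -0.6, 0.1]
opening: 0.498
clock: 38.65
ee_pos: [0.479, -0.0529, 0.2365]
tool_rot: [1.277, 1.556, -0.393]
wrist_force: [-0.5, 0.3, -0.2]
opening: 0.501
[0.6172 0.0586] 3.1 0.0526 [258, 163, 14, 32, 384]
[0.5207 0.0019] -6.1 0.0719 [277, 181, 13, 60, 353]
[0.4595 0.0723] -5.3 0.051 [252, 223, 15, 30, 380]
```

View pics/s17.png

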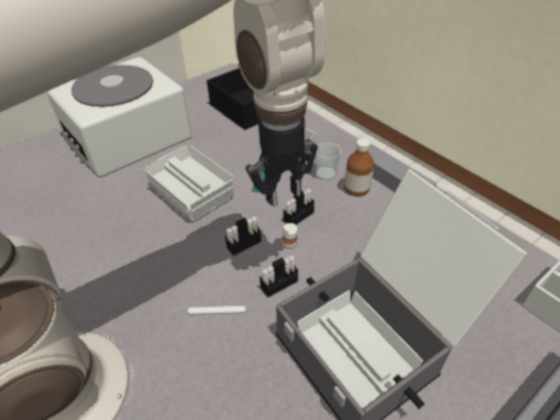

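View pics/t17.png

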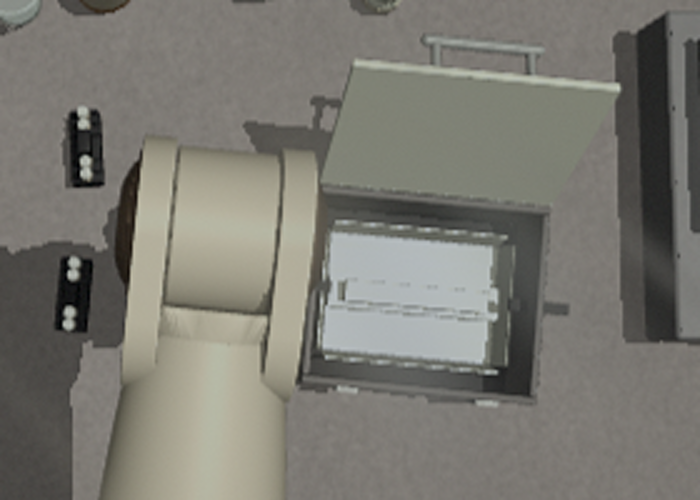

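Run:
```python
from plan import *
s,R=tool();print(s["qpos"],np.degrees(np.arctan2(R[1,1],R[0,1]))-np.degrees(s["qpos"][0]))
d=np.load("t17.npz");save(d["f"],"t17c.png",(340,190,460,280),6)
print(onz(d["K"],d["M"],(283,206),.05))
C=np.array([.4556,-.2868,0]);a=np.radians(-5.55);X=np.array([np.cos(a),np.sin(a),0]);Y=np.array([-np.sin(a),np.cos(a),0])
for px,py in((.04,.045),(.04,-.045),(-.04,.045),(-.04,-.045),(-.04,0)):print(px,py,(C+X*px+Y*py).round(4))
```

```text
[-0.10849878 -0.09217872 -0.02016126  1.62873509 -0.00425094  1.55957876] 0.642776744550881
[0.54112307 0.00755784 0.05      ]
0.04 0.045 [ 0.4998 -0.2459  0.    ]
0.04 -0.045 [ 0.4911 -0.3355  0.    ]
-0.04 0.045 [ 0.4201 -0.2381  0.    ]
-0.04 -0.045 [ 0.4114 -0.3277  0.    ]
-0.04 0 [ 0.4158 -0.2829  0.    ]
```

View pics/t17c.png

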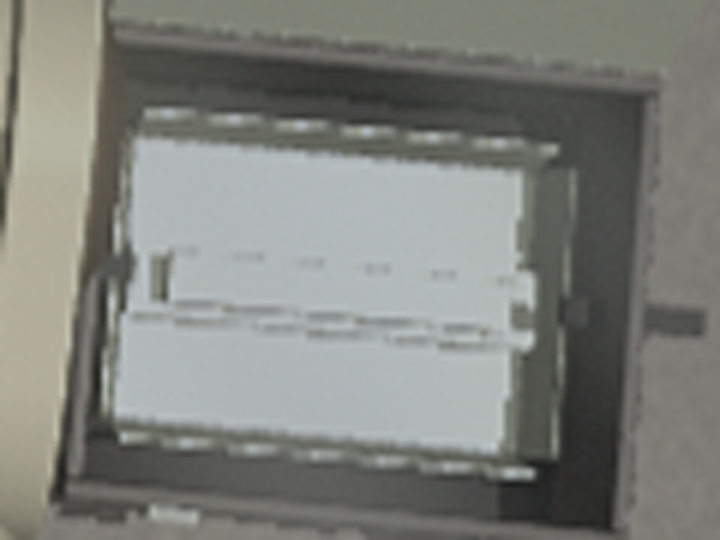

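Run:
```python
from h import *
d=np.load("t17.npz")
C=np.array([.4556,-.2868,0]);a=np.radians(-5.55);X=np.array([np.cos(a),np.sin(a),0]);Y=np.array([-np.sin(a),np.cos(a),0])
f=lambda u,v,z:onz(d["K"],d["M"],((u+.5)/6-.5+340,(v+.5)/6-.5+190),z)
for n,u,v,z in(("bar c",344,290,.048),("bar L",168,276,.048),("bar R",520,304,.048),("floor TL",135,140,.011),("floor TR",523,170,.011),("floor BR",502,452,.011),("floor BL",115,418,.011)):
    P=f(u,v,z)-C;print(n,(P@X).round(4),(P@Y).round(4))
```

```text
bar c 0.0007 -0.0033
bar L -0.0003 0.0736
bar R 0.0017 -0.08
floor TL 0.0614 0.088
floor TR 0.0639 -0.0863
floor BR -0.0627 -0.0862
floor BL -0.0636 0.0866
```

Run:
```python
from plan import *
plan([.4486,-.0692,.2],Rdown(84),16)
```

```text
n 16 turn/row [-5.6   0.05 -0.03]
[0.23, -0.18, 0.12]
[0.23, -0.19, 0.1]
[0.23, -0.2, 0.08]
[0.23, -0.21, 0.06]
[0.23, -0.21, 0.04]
[0.23, -0.22, 0.02]
[0.23, -0.22, -0.0]
[0.23, -0.22, -0.02]
[0.23, -0.21, -0.04]
[0.23, -0.21, -0.07]
[0.23, -0.2, -0.08]
[0.23, -0.19, -0.1]
[0.23, -0.18, -0.12]
[0.23, -0.17, -0.14]
[0.23, -0.15, -0.15]
[0.23, -0.14, -0.17]
```

```bash
python3 -m jog '[[50,[0.2,-0.3,0.2],[-9,0.1,0]],[50,[0.2,-0.3,0.1],[-9,0.1,0]],[50,[0.2,-0.4,0.1],[-9,0.1,0]],[50,[0.2,-0.4,0],[-9,0.1,0]],[50,[0.2,-0.4,0],[-9,0.1,0]],[50,[0.2,-0.4,-0.1],[-9,0.1,0]],[50,[0.2,-0.4,-0.2],[-9,0.1,0]],[50,[0.2,-0.3,-0.2],[-9,0.1,0]]]'; python3 -m jog '[[50,[0.2,-0.3,-0.3],[-9,0,0]],[50,[0.2,-0.3,-0.3],[-5,0,0]],[50,[0,0,0],[0,0,0]],[50,[0,0,0],[0,0,0]],[50,[0,0,0],[0,0,0]],[50,[0,0,0],[0,0,0]],[50,[0,0,0],[0,0,0]],[50,[0,0,0],[0,0,0]]]'
cat > wcar.py <<'E'
from plan import *
import sys
n=sys.argv[1]
f,K,M=cam("wrist");save(f,n+".png");np.savez(n+".npz",f=f,K=K,M=M)
s,R=tool();print(s["ee_pos"],np.degrees(np.arctan2(R[1,1],R[0,1])),R[:,0].round(4))
E
python3 wcar.py w18
```

```text
clock: 39.8
ee_pos: [0.45, -0.0743, 0.2234]
tool_rot: [0.682, 1.56, 0.305]
wrist_force: [0.6, 0.4, -0.0]
opening: 0.502
clock: 40.8
ee_pos: [0.4421, -0.0818, 0.2209]
tool_rot: [0.3, 1.559, 0.168]
wrist_force: [-0.8, -1.0, -0.2]
opening: 0.497
[ 0.44205238 -0.08181637  0.22090641] 82.39476877556739 [ 0.0115  0.002  -0.9999]
```

View pics/w18.png

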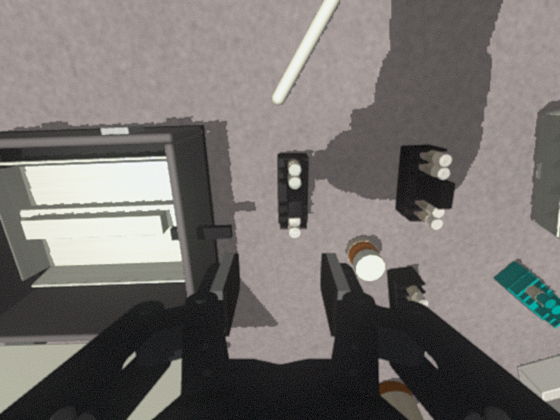

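```bash
cat > wt.py <<'E'
from plan import *
import sys,json
d=np.load(sys.argv[1]+".npz");K,M=d["K"],d["M"]
pts=json.loads(sys.argv[2])
P=np.array([onz(K,M,p,.069)[:2] for p in pts]);print(P.round(4));c=P.mean(0)
dv=P[-1]-P[0];dv=dv*np.sign(dv[0]);print("c",c.round(4),"yaw",np.degrees(np.arctan2(dv[1],dv[0])).round(2),"len",np.linalg.norm(dv).round(4))
E
python3 wt.py w18 '[[293,168],[294,182],[294,218],[294,231]]'
python3 - <<'E'
from h import *
d=np.load("w18.npz");save(d["f"],"w18c.png",(250,130,340,260),6)
E
```

```text
[[ 0.4159 -0.0648]
 [ 0.4294 -0.0655]
 [ 0.4657 -0.0697]
 [ 0.4795 -0.0714]]
c [ 0.4476 -0.0678] yaw -5.87 len 0.064
```

View pics/w18c.png

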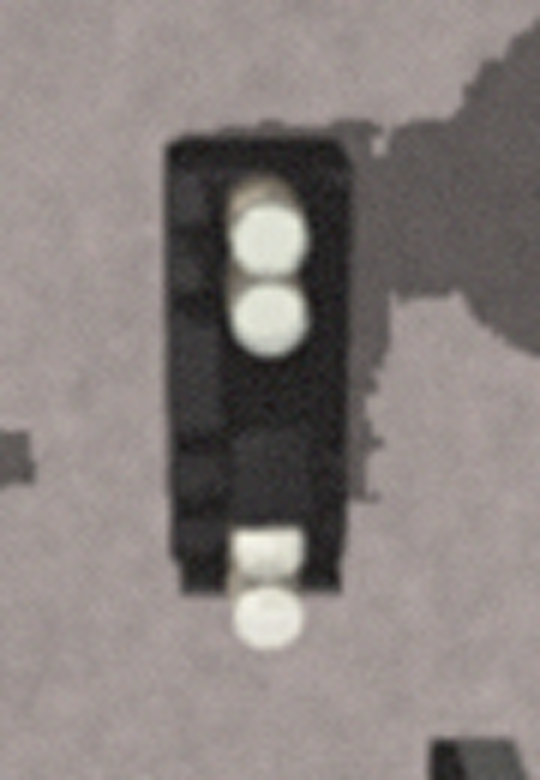

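```bash
python3 wt.py w18 '[[294.8,170],[294.5,232.8]]'
python3 - <<'E'
from plan import *
plan([.448,-.0688,.10],Rdown(83.7),10)
E
```

```text
[[ 0.418  -0.0634]
 [ 0.4815 -0.0711]]
c [ 0.4498 -0.0672] yaw -6.93 len 0.064
n 10 turn/row [-0.13  0.06 -0.02]
[1.21, 0.13, 0.03]
[1.21, 0.13, 0.03]
[1.21, 0.13, 0.03]
[1.21, 0.13, 0.03]
[1.21, 0.13, 0.03]
[1.21, 0.13, 0.04]
[1.21, 0.13, 0.04]
[1.21, 0.13, 0.04]
[1.21, 0.14, 0.04]
[1.21, 0.14, 0.04]
```

```bash
python3 -m jog '[[50,[1.3,0.2,0.1],[-0.2,0.1,0]],[50,[1.3,0.2,0.1],[-0.2,0.1,0]],[50,[1.3,0.2,0.1],[-0.2,0.1,0]],[50,[1.3,0.2,0.1],[-0.2,0.1,0]],[50,[1.3,0.2,0],[-0.2,0.1,0]],[50,[1.3,0.2,0],[-0.2,0.1,0]],[50,[1.3,0.2,0],[0,0,0]],[50,[1,0,0],[0,0,0]]]'; python3 wcar.py w19; python3 -c "
from plan import *
plan([.449,-.0682,.056],Rdown(83.5),6)"
```

```text
clock: 41.85
ee_pos: [0.4483, -0.0669, 0.112]
tool_rot: [1.939, 1.567, 1.829]
wrist_force: [-0.1, 0.4, -0.6]
opening: 0.499
[ 0.44774313 -0.06684063  0.1107985 ] 83.6985655519453 [-0.0025  0.0038 -1.    ]
n 6 turn/row [ 0.03 -0.03 -0.03]
[0.91, -0.02, 0.03]
[0.91, -0.02, 0.03]
[0.91, -0.02, 0.03]
[0.91, -0.02, 0.02]
[0.91, -0.02, 0.02]
[0.91, -0.02, 0.02]
```

View pics/w19.png

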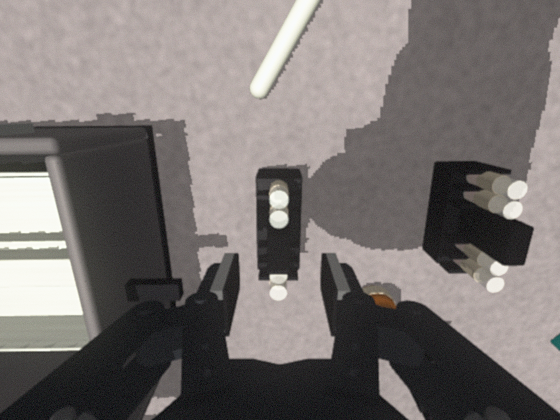

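```bash
python3 -m jog '[[50,[0.9,0,0],[0,0,0]],[50,[0.9,0,0],[0,0,0]],[50,[0.9,0,0],[0,0,0]],[50,[0.8,0,0],[0,0,0]],[50,[0.8,0,0],[0,0,0]],[50,[0.6,0,0],[0,0,0]],[50,[0.3,0,0],[0,0,0]],[50,[0.1,0,0],[0,0,0]]]'; python3 wcar.py w20
```

```text
clock: 42.9
ee_pos: [0.448, -0.0669, 0.0546]
tool_rot: [2.076, 1.567, 1.965]
wrist_force: [-0.9, -0.3, -0.6]
opening: 0.502
[ 0.44793012 -0.06687846  0.05458709] 83.67848034217944 [-0.0016  0.0036 -1.    ]
```

View pics/w20.png

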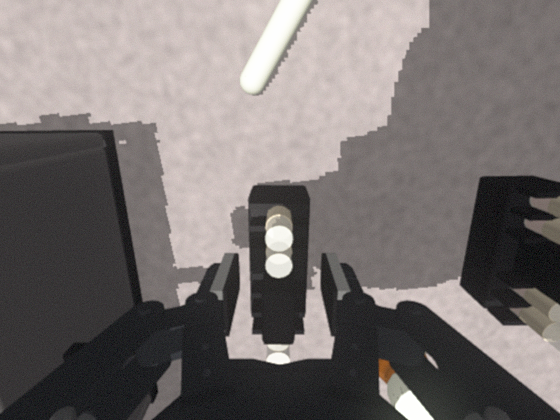

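Post centred at u≈279 between the fingers (238, 322). Close, then lift.

```bash
python3 -m jog '[[35,[0,0,0],[0,0,0]],[25,[0,0,0],[0,0,0]],[15,[0,0,0],[0,0,0]],[5,[0,0,0],[0,0,0]],[5,[0,0,0],[0,0,0]],[5,[0,0,0],[0,0,0]],[5,[0,0,0],[0,0,0]],[5,[-0.3,0,0],[0,0,0]]]' 50;  python3 -m jog '[[5,[-0.5,0,0],[0,0,0]],[5,[-1,0,0],[0,0,0]],[5,[-2,0,0],[0,0,0]],[5,[-2.5,0,0],[0,0,0]],[5,[-2.5,0,0],[0,0,0]],[5,[-2.5,0,0],[0,0,0]],[5,[-2,0,0],[0,0,0]],[5,[-1,0,0],[0,0,0]]]'; python3 wcar.py w21
python3 - <<'E'
from plan import *
print(r.state()["wrist_force"])
C=np.array([.4556,-.2868,0]);a=np.radians(-5.55);X=np.array([np.cos(a),np.sin(a),0]);Y=np.array([-np.sin(a),np.cos(a),0])
t=C+X*.04-Y*.045;print(t)
plan(t+[0,0,.22],Rdown(-5.55),16)
E
```

```text
clock: 43.95
ee_pos: [0.448, -0.0669, 0.058]
tool_rot: [2.042, 1.567, 1.932]
wrist_force: [0.6, -0.7, -1.4]
opening: 0.154
clock: 44.95
ee_pos: [0.4479, -0.0673, 0.2063]
tool_rot: [1.597, 1.567, 1.487]
wrist_force: [0.6, 0.1, -1.6]
opening: 0.155
[ 0.44810083 -0.0673987   0.2071871 ] 83.67955824979917 [ 0.0013  0.0032 -1.    ]
[-0.61649269 -0.31133504 -0.3992465 ]
[ 0.49106034 -0.33545762  0.        ]
n 16 turn/row [ 5.58 -0.01 -0.01]
[-0.09, -1.64, 0.45]
[-0.08, -1.58, 0.61]
[-0.08, -1.52, 0.76]
[-0.08, -1.44, 0.9]
[-0.08, -1.34, 1.04]
[-0.08, -1.23, 1.16]
[-0.08, -1.12, 1.28]
[-0.08, -0.99, 1.38]
[-0.08, -0.85, 1.47]
[-0.08, -0.7, 1.55]
[-0.08, -0.55, 1.61]
[-0.08, -0.39, 1.65]
[-0.08, -0.23, 1.68]
[-0.08, -0.06, 1.7]
[-0.08, 0.1, 1.69]
[-0.08, 0.27, 1.68]
```

View pics/w21.png

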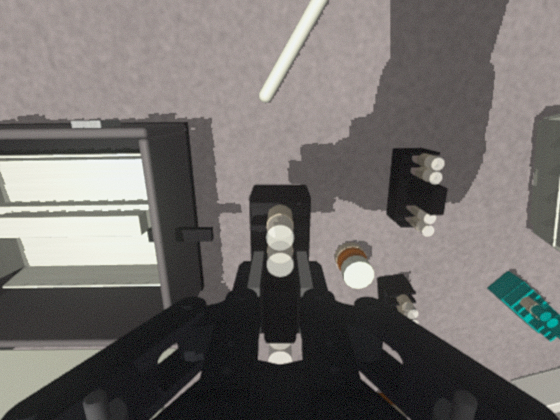

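```bash
python3 -m jog '[[5,[-0.1,-1.6,0.5],[5.6,0,0]],[5,[-0.1,-1.6,0.6],[5.6,0,0]],[5,[-0.1,-1.5,0.8],[5.6,0,0]],[5,[-0.1,-1.4,0.9],[5.6,0,0]],[5,[-0.1,-1.3,1.0],[5.6,0,0]],[5,[-0.1,-1.2,1.2],[5.6,0,0]],[5,[-0.1,-1.1,1.3],[5.6,0,0]],[5,[-0.1,-1.0,1.4],[5.6,0,0]]]' 50;python3 -m jog '[[5,[-0.1,-0.9,1.5],[5.6,0,0]],[5,[-0.1,-0.7,1.6],[5.6,0,0]],[5,[-0.1,-0.6,1.6],[5.6,0,0]],[5,[0,-0.4,1.7],[5.6,0,0]],[5,[0,-0.2,1.7],[5.6,0,0]],[5,[0,-0.1,1.7],[5.6,0,0]],[5,[0,0.1,1.7],[5.6,0,0]],[5,[0,0.3,1.0],[4,0,0]]]'
cat > tgt.py <<'E'
from plan import *
import sys
px,py,z,n=map(float,sys.argv[1:5])
C=np.array([.4556,-.2868,0]);a=np.radians(-5.55);X=np.array([np.cos(a),np.sin(a),0]);Y=np.array([-np.sin(a),np.cos(a),0])
s,R=tool();P=s["ee_pos"]-C;print("case xy",(P@X).round(4),(P@Y).round(4),"z",s["ee_pos"][2].round(4),"yaw",np.degrees(np.arctan2(R[1,1],R[0,1])).round(2),R[:,0].round(4),s["wrist_force"].round(1))
plan(C+X*px+Y*py+[0,0,z],Rdown(-5.55),int(n))
E
python3 tgt.py .04 -.045 .17 4
```

```text
clock: 46.0
ee_pos: [0.469, -0.2035, 0.2109]
tool_rot: [3.135, 1.564, 2.22]
wrist_force: [-0.0, -0.1, -1.3]
opening: 0.156
clock: 47.0
ee_pos: [0.4842, -0.3375, 0.2068]
tool_rot: [-2.151, 1.555, 2.436]
wrist_force: [0.3, 0.3, -1.8]
opening: 0.155
case xy 0.0334 -0.0477 z 0.2068 yaw -7.16 [-0.0118  0.01   -0.9999] [ 0.3  0.3 -1.8]
n 4 turn/row [-0.4  -0.12  0.18]
[0.92, 0.18, -0.07]
[0.92, 0.17, -0.07]
[0.92, 0.17, -0.07]
[0.92, 0.17, -0.07]
```

```bash
python3 -m jog '[[5,[0.5,0.2,0],[-0.4,-0.1,0.2]],[5,[0.5,0.2,0],[-0.4,-0.1,0.2]],[5,[0.6,0.2,0],[-0.4,-0.1,0.2]],[5,[0.6,0.1,0],[-0.4,-0.1,0.1]],[5,[0.6,0,0],[0,-0.1,0]],[5,[0.6,0,0],[0,0,0]],[5,[0.5,0,0],[0,0,0]],[5,[0.2,0,0],[0,0,0]]]'; python3 tgt.py .04 -.045 .12 8; python3 wcar.py w22
```

```text
clock: 48.0
ee_pos: [0.4909, -0.3368, 0.1611]
tool_rot: [-2.003, 1.568, 2.619]
wrist_force: [-1.0, -0.2, -0.7]
opening: 0.156
case xy 0.04 -0.0464 z 0.1611 yaw -5.19 [-0.002   0.0012 -1.    ] [-1.  -0.2 -0.7]
n 8 turn/row [ 0.05 -0.01  0.02]
[0.51, 0.0, -0.02]
[0.51, 0.0, -0.02]
[0.51, 0.0, -0.02]
[0.51, 0.0, -0.02]
[0.51, 0.0, -0.02]
[0.51, 0.0, -0.02]
[0.51, 0.0, -0.02]
[0.51, 0.0, -0.02]
[ 0.49083539 -0.33683154  0.16095671] -5.190484990166708 [-0.0022  0.0012 -1.    ]
```

View pics/w22.png

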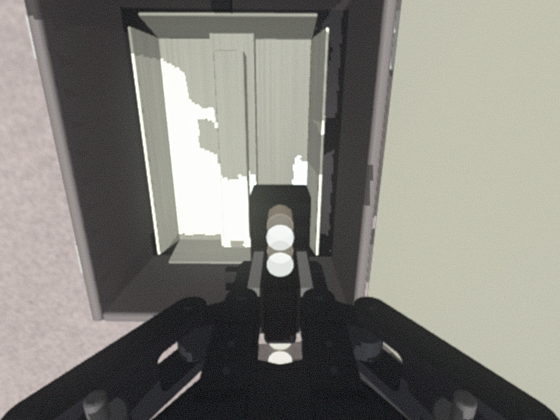

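Run:
```python
from h import *
d=np.load("w22.npz");K,M=d["K"],d["M"];save(d["f"],"w22c.png",(110,0,350,280),2.8)
C=np.array([.4556,-.2868,0]);a=np.radians(-5.55);X=np.array([np.cos(a),np.sin(a),0]);Y=np.array([-np.sin(a),np.cos(a),0])
for n,u,v,z in(("bar L",214,52,.048),("bar R",245,52,.048),("rim far L",140,16,.044),("rim far R",315,16,.044),("rimL",158,252,.044),("rimR",319,250,.044),("bar low R",250,180,.048)):
    P=onz(K,M,(u,v),z)-C;print(n,(P@X).round(4),(P@Y).round(4))
```

```text
bar L -0.0102 0.0735
bar R 0.0122 0.0736
rim far L -0.0624 0.0969
rim far R 0.0622 0.0977
rimL -0.0713 -0.0884
rimR 0.0736 -0.0853
bar low R 0.0136 -0.0208
```

View pics/w22c.png

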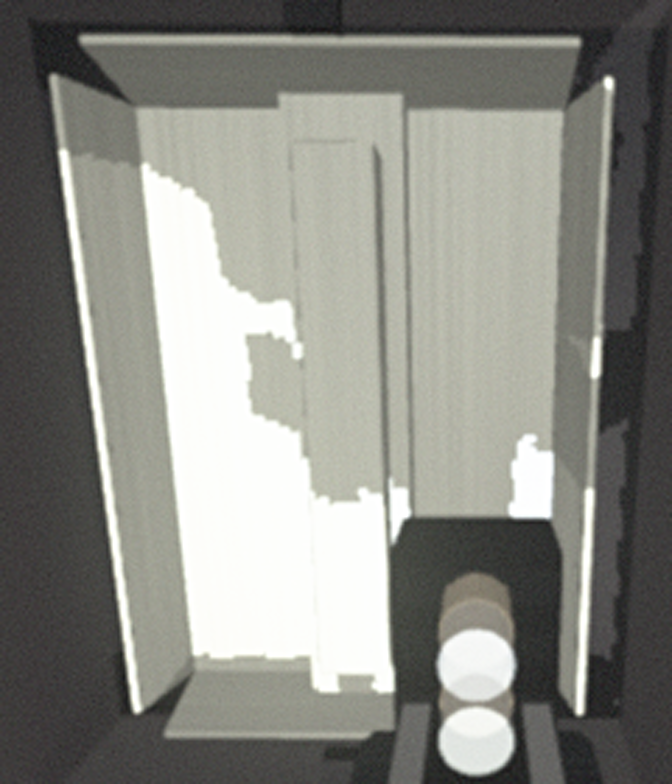

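```bash
python3 -m jog '[[5,[0.6,0,-0.2],[0,0,0]],[5,[0.8,0,0],[0,0,0]],[5,[0.8,0,0],[0,0,0]],[5,[0.8,0,0],[0,0,0]],[5,[0.8,0,0],[0,0,0]],[5,[0.8,0,0],[0,0,0]],[5,[0.8,0,0],[0,0,0]],[5,[0.4,0,0],[0,0,0]]]'; python3 tgt.py .04 -.044 .068 8; python3 wcar.py w23
```

```text
clock: 49.05
ee_pos: [0.4909, -0.3347, 0.0988]
tool_rot: [-2.007, 1.568, 2.614]
wrist_force: [-0.6, 0.3, -0.9]
opening: 0.156
case xy 0.0397 -0.0443 z 0.0988 yaw -5.2 [-0.0022  0.0013 -1.    ] [-0.6  0.3 -0.9]
n 8 turn/row [ 0.04 -0.01  0.02]
[0.39, 0.0, -0.0]
[0.39, 0.0, -0.0]
[0.39, 0.0, -0.0]
[0.39, 0.0, -0.0]
[0.39, 0.0, -0.0]
[0.39, 0.0, -0.0]
[0.39, 0.0, -0.0]
[0.39, 0.0, -0.0]
[ 0.49076376 -0.33461524  0.09844524] -5.196728796371302 [-0.0026  0.0016 -1.    ]
```

View pics/w23.png

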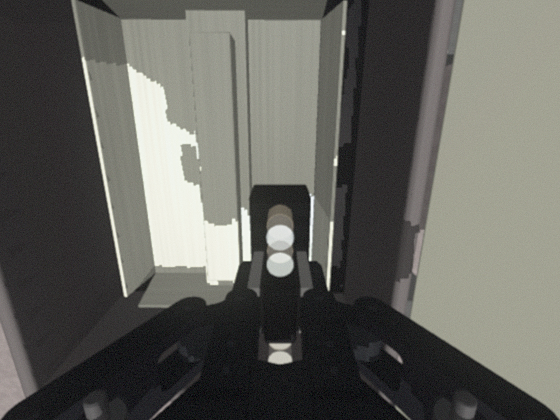

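```bash
python3 -m jog '[[5,[0.5,0,0],[0,0,0]],[5,[0.5,0,0],[0,0,0]],[5,[0.5,0,0],[0,0,0]],[5,[0.5,0,0],[0,0,0]],[5,[0.4,0,0],[0,0,0]],[5,[0.3,0,0],[0,0,0]],[5,[0.2,0,0],[0,0,0]],[5,[0.1,0,0],[0,0,0]]]'; python3 -m jog '[[5,[0.1,0,0],[0,0,0]],[5,[0.1,0,0],[0,0,0]],[5,[0.1,0,0],[0,0,0]],[5,[0,0,0],[0,0,0]],[5,[0,0,0],[0,0,0]],[5,[0,0,0],[0,0,0]],[5,[0,0,0],[0,0,0]],[5,[0,0,0],[0,0,0]]]'; python3 tgt.py .04 -.044 .0656 1
```

```text
clock: 50.1
ee_pos: [0.491, -0.3348, 0.0669]
tool_rot: [-1.982, 1.569, 2.64]
wrist_force: [1.0, 0.2, -1.7]
opening: 0.155
clock: 51.1
ee_pos: [0.4912, -0.335, 0.0663]
tool_rot: [-0.251, 1.571, -1.912]
wrist_force: [-0.1, 1.0, 0.5]
opening: 0.157
case xy 0.0401 -0.0445 z 0.0663 yaw -5.19 [-1.e-04 -2.e-04 -1.e+00] [-0.1  1.   0.5]
n 1 turn/row [0.36 0.01 0.  ]
[0.07, -0.01, -0.05]
```

Seated. Open a little and rise, then look.

```bash
python3 -m jog '[[20,[0,0,0],[0,0,0]],[28,[0,0,0],[0,0,0]],[35,[0,0,0],[0,0,0]],[35,[0,0,0],[0,0,0]],[35,[-0.5,0,0],[0,0,0]],[35,[-1,0,0],[0,0,0]],[35,[-2,0,0],[0,0,0]],[35,[-3,0,0],[0,0,0]]]' 50; python3 -m jog '[[40,[-3,0,0],[0,0,0]],[50,[-3,0,-2],[0,0,0]],[50,[-2,0,-3],[-5,0,0]],[50,[0,0,-4],[-9,0,0]],[50,[0,0.7,-4],[-9,0,0]],[50,[0,1.3,-4],[-9,0,0]],[50,[0,1.9,-3.5],[-9,0,0]],[50,[0,2.4,-3],[-9,0,0]]]'; python3 wcar.py w24
python3 - <<'E'
from plan import *
f,K,M=cam("top");save(f,"t24.png",(180,120,460,320),2.5);np.savez("t24.npz",f=f,K=K,M=M)
f,K,M=cam("side");save(f,"s24.png")
E
python3 meas.py
```

```text
clock: 52.1
ee_pos: [0.4906, -0.3345, 0.1328]
tool_rot: [-1.968, 1.568, 2.653]
wrist_force: [1.3, -0.2, 1.5]
opening: 0.352
clock: 53.1
ee_pos: [0.4983, -0.0795, 0.2251]
tool_rot: [0.386, 1.561, -0.38]
wrist_force: [-0.0, 0.2, -0.6]
opening: 0.5
[ 0.4983136  -0.07621266  0.22538387] 46.647343489318416 [ 0.0093 -0.002  -1.    ]
[0.6179 0.0589] 3.6 0.0541 [258, 163, 14, 32, 368]
[ 0.5595 -0.0481] -9.1 0.0706 [296, 168, 14, 57, 351]
[0.4595 0.0723] -5.3 0.051 [252, 223, 15, 30, 379]
```

View pics/t24.png

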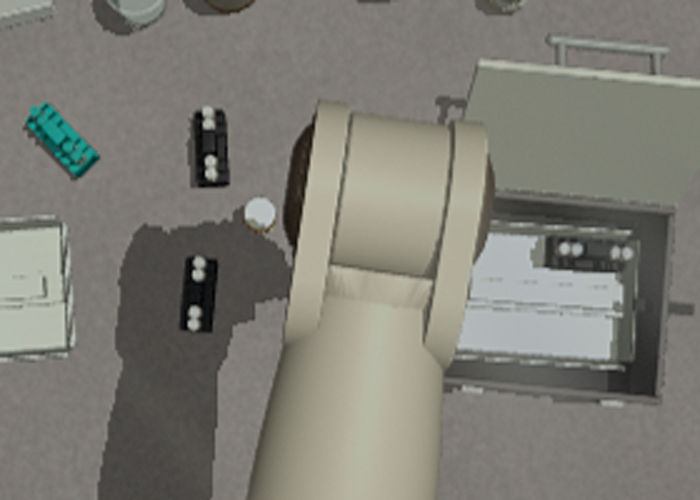

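View pics/s24.png

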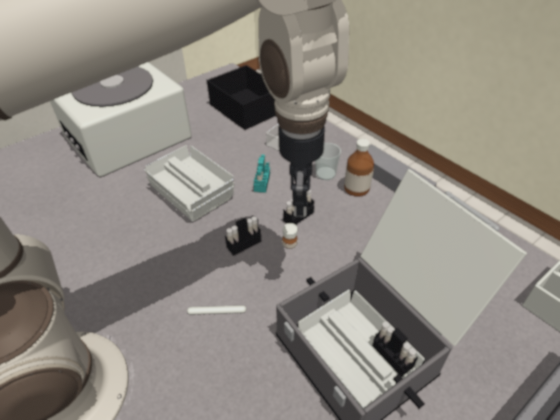

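```bash
python3 -c "
from plan import *
plan([.4595,.0715,.2],Rdown(84.8),8)"
```

```text
n 8 turn/row [-4.87  0.07 -0.  ]
[0.3, 1.02, -1.68]
[0.3, 1.16, -1.58]
[0.3, 1.29, -1.48]
[0.31, 1.41, -1.36]
[0.31, 1.52, -1.24]
[0.31, 1.62, -1.1]
[0.31, 1.71, -0.96]
[0.31, 1.78, -0.81]
```

```bash
python3 -m jog '[[50,[0.3,1.0,-1.7],[-4.9,0.1,0]],[50,[0.3,1.2,-1.6],[-4.9,0.1,0]],[50,[0.3,1.3,-1.5],[-4.9,0.1,0]],[50,[0.3,1.4,-1.4],[-4.9,0.1,0]],[50,[0.3,1.5,-1.2],[-4.9,0.1,0]],[50,[0.3,1.6,-1.1],[-4.9,0.1,0]],[50,[0.3,1.7,-0.9],[-4.9,0,0]],[50,[0.3,1.2,-0.6],[-3,0,0]]]'; python3 wcar.py w25;python3 -c "
from h import *
d=np.load('w25.npz');save(d['f'],'w25c.png',(200,110,360,270),4)"
```

```text
clock: 54.3
ee_pos: [0.4611, 0.061, 0.2024]
tool_rot: [-0.08, 1.568, -0.203]
wrist_force: [0.2, -0.2, 0.2]
opening: 0.498
[0.46069267 0.06196876 0.201989  ] 83.10092959325237 [ 0.0016  0.     -1.    ]
```

View pics/w25c.png

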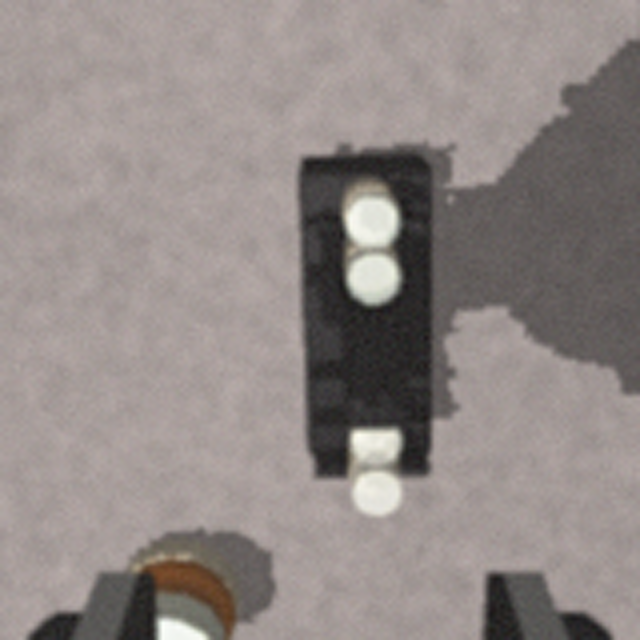

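```bash
python3 wt.py w25 '[[292.8,164.5],[294,233.3]]'; python3 -c "
from plan import *
plan([.46,.0725,.1],Rdown(84.5),8)"
```

```text
[[0.4269 0.0772]
 [0.4916 0.0712]]
c [0.4592 0.0742] yaw -5.27 len 0.065
n 8 turn/row [-0.17  0.01 -0.  ]
[1.27, 0.13, -0.03]
[1.27, 0.13, -0.03]
[1.27, 0.13, -0.03]
[1.27, 0.13, -0.02]
[1.27, 0.13, -0.02]
[1.27, 0.13, -0.02]
[1.27, 0.13, -0.02]
[1.27, 0.13, -0.02]
```

```bash
python3 -m jog '[[50,[1.2,0.3,0],[-0.3,0,0]],[50,[1.2,0.3,0],[-0.3,0,0]],[50,[1.3,0.2,0],[-0.3,0,0]],[50,[1.3,0.2,0],[-0.3,0,0]],[50,[1.3,0.1,0],[-0.3,0,0]],[50,[1.3,0.1,0],[0,0,0]],[50,[1.3,0,0],[0,0,0]],[50,[1,0,0],[0,0,0]]]'; python3 wcar.py w26; python3 -c "
from plan import *
plan([.46,.0732,.0555],Rdown(84.7),6)"
```

```text
clock: 55.35
ee_pos: [0.4624, 0.0729, 0.0956]
tool_rot: [-0.589, 1.57, -0.687]
wrist_force: [0.7, -0.3, 0.4]
opening: 0.503
[0.46192    0.07283055 0.09433667] 84.38121733158935 [-7.e-04 -1.e-03 -1.e+00]
n 6 turn/row [-0.05 -0.01  0.01]
[0.65, 0.0, -0.03]
[0.65, 0.0, -0.03]
[0.65, 0.0, -0.03]
[0.65, 0.0, -0.03]
[0.65, 0.0, -0.03]
[0.65, 0.0, -0.03]
```

View pics/w26.png

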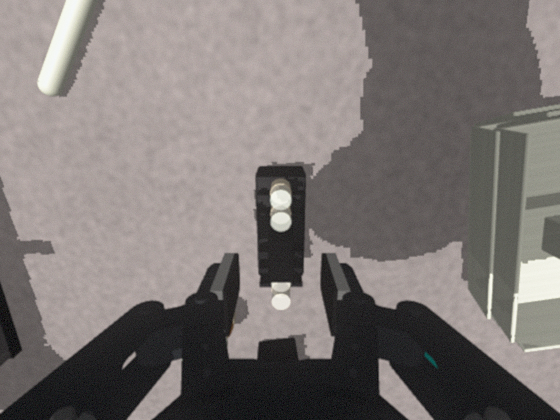

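```bash
python3 -m jog '[[50,[0.7,0,-0.1],[0,0,0]],[50,[0.7,0,-0.1],[0,0,0]],[50,[0.7,0,0],[0,0,0]],[50,[0.7,0,0],[0,0,0]],[50,[0.5,0,0],[0,0,0]],[50,[0.3,0,0],[0,0,0]],[50,[0.2,0,0],[0,0,0]],[40,[0,0,0],[0,0,0]]]'; python3 -m jog '[[35,[0,0,0],[0,0,0]],[25,[0,0,0],[0,0,0]],[15,[0,0,0],[0,0,0]],[5,[0,0,0],[0,0,0]],[5,[0,0,0],[0,0,0]],[5,[0,0,0],[0,0,0]],[5,[0,0,0],[0,0,0]],[5,[0,0,0],[0,0,0]]]' 50; python3 wcar.py w27;  python3 -m jog '[[5,[-0.5,0,0],[0,0,0]],[5,[-1,0,0],[0,0,0]],[5,[-2,0,0],[0,0,0]],[5,[-2.5,0,0],[0,0,0]],[5,[-2.5,0,0],[0,0,0]],[5,[-2.5,0,0],[0,0,0]],[5,[-2,0,0],[0,0,0]],[5,[-1,0,0],[0,0,0]]]'; python3 wcar.py w28; python3 tgt.py .04 .045 .21 18
```

```text
clock: 56.4
ee_pos: [0.4603, 0.073, 0.0544]
tool_rot: [-0.807, 1.57, -0.906]
wrist_force: [0.0, -0.2, -0.2]
opening: 0.399
clock: 57.4
ee_pos: [0.4605, 0.0731, 0.0548]
tool_rot: [-0.355, 1.569, -0.453]
wrist_force: [-0.4, -0.2, -0.8]
opening: 0.155
[0.46053644 0.07310774 0.05483101] 84.37570812246933 [ 1.3e-03 -6.0e-04 -1.0e+00]
clock: 58.45
ee_pos: [0.4597, 0.073, 0.2026]
tool_rot: [-0.275, 1.569, -0.373]
wrist_force: [-0.2, -0.5, -2.0]
opening: 0.157
[0.45995192 0.07307596 0.20344397] 84.37119293998728 [ 2.7e-03 -5.0e-04 -1.0e+00]
case xy -0.0305 0.3586 z 0.2034 yaw 84.37 [ 2.7e-03 -5.0e-04 -1.0e+00] [-1.1  0.2 -0.8]
n 18 turn/row [ 5.    0.01 -0.01]
[-0.03, -1.74, 0.39]
[-0.03, -1.7, 0.54]
[-0.03, -1.65, 0.69]
[-0.03, -1.58, 0.83]
[-0.03, -1.5, 0.97]
[-0.03, -1.41, 1.09]
[-0.03, -1.31, 1.21]
[-0.03, -1.2, 1.32]
[-0.03, -1.08, 1.42]
[-0.03, -0.95, 1.51]
[-0.03, -0.82, 1.59]
[-0.03, -0.68, 1.65]
[-0.04, -0.53, 1.7]
[-0.04, -0.38, 1.74]
[-0.04, -0.23, 1.77]
[-0.04, -0.07, 1.78]
[-0.04, 0.08, 1.78]
[-0.04, 0.24, 1.77]
```

View pics/w28.png

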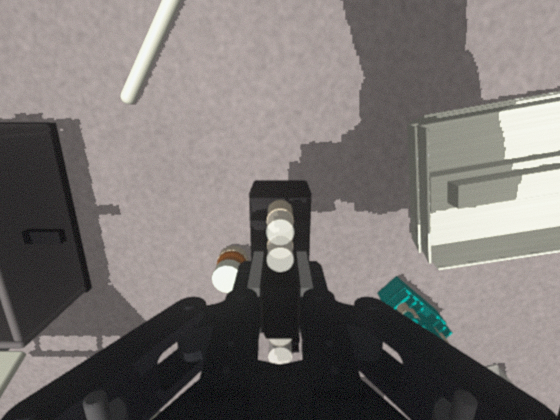

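```bash
python3 -m jog '[[5,[0,-1.9,0.4],[5,0,0]],[5,[0,-1.9,0.6],[5.6,0,0]],[5,[0,-1.8,0.8],[5.6,0,0]],[5,[0,-1.7,1.0],[5.6,0,0]],[5,[0,-1.6,1.1],[5.6,0,0]],[5,[0,-1.5,1.3],[5.6,0,0]],[5,[0,-1.4,1.4],[5.6,0,0]],[5,[0,-1.2,1.5],[5.6,0,0]]]' 50;python3 -m jog '[[5,[0,-1.1,1.6],[5.6,0,0]],[5,[0,-0.9,1.7],[5.6,0,0]],[5,[0,-0.8,1.8],[5.6,0,0]],[5,[0,-0.6,1.8],[5.6,0,0]],[5,[0,-0.4,1.9],[5.6,0,0]],[5,[0,-0.2,1.9],[5.6,0,0]],[5,[0,0.1,1.9],[5.6,0,0]],[5,[0,0.2,1.2],[3,0,0]]]'; python3 tgt.py .04 .045 .16 8
```

```text
clock: 59.5
ee_pos: [0.4773, -0.0865, 0.1995]
tool_rot: [-2.286, 1.568, 3.106]
wrist_force: [1.1, -0.3, -1.3]
opening: 0.161
clock: 60.5
ee_pos: [0.4875, -0.2378, 0.1937]
tool_rot: [-1.755, 1.559, 2.873]
wrist_force: [-0.0, -0.1, -1.8]
opening: 0.158
case xy 0.027 0.0519 z 0.1937 yaw -4.78 [-0.0109  0.003  -0.9999] [-0.  -0.1 -1.8]
n 8 turn/row [ 0.1  -0.01  0.08]
[0.42, 0.17, 0.09]
[0.42, 0.16, 0.09]
[0.42, 0.16, 0.09]
[0.42, 0.16, 0.09]
[0.42, 0.16, 0.09]
[0.42, 0.16, 0.09]
[0.42, 0.16, 0.09]
[0.42, 0.16, 0.09]
```

```bash
python3 -m jog '[[5,[0.2,0.3,0.2],[0.1,0,0.1]],[5,[0.2,0.3,0.2],[0.1,0,0.1]],[5,[0.4,0.3,0.1],[0.1,0,0.1]],[5,[0.4,0.2,0.1],[0.1,0,0.1]],[5,[0.5,0.1,0.1],[0.1,0,0.1]],[5,[0.5,0.1,0],[0.1,0,0.1]],[5,[0.5,0,0],[0,0,0]],[5,[0.3,0,0],[0,0,0]]]'; python3 tgt.py .04 .045 .10 8;python3 wcar.py w29
```

```text
clock: 61.5
ee_pos: [0.5004, -0.2449, 0.1606]
tool_rot: [-2.725, 1.567, 1.897]
wrist_force: [-0.1, -0.4, -1.2]
opening: 0.159
case xy 0.0405 0.046 z 0.1606 yaw -5.17 [-0.0011  0.0032 -1.    ] [-0.1 -0.4 -1.2]
n 8 turn/row [ 0.05 -0.02  0.01]
[0.76, -0.01, 0.02]
[0.76, -0.01, 0.01]
[0.76, -0.01, 0.01]
[0.76, -0.01, 0.01]
[0.76, -0.01, 0.01]
[0.76, -0.01, 0.01]
[0.76, -0.01, 0.01]
[0.76, -0.01, 0.01]
[ 0.50034049 -0.24486035  0.16029989] -5.167525806295307 [-0.0014  0.0034 -1.    ]
```

View pics/w29.png

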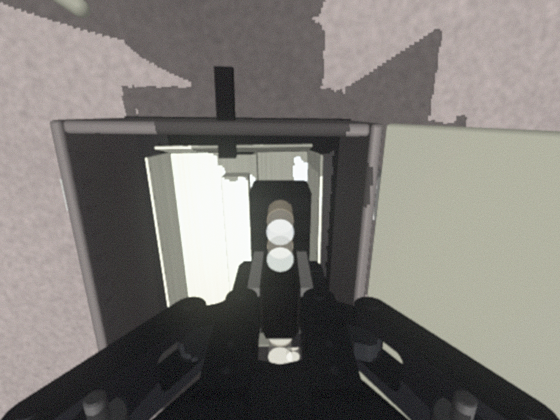

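```bash
python3 -m jog '[[5,[0.6,0,0.2],[0,0,0]],[5,[0.8,0,0.1],[0,0,0]],[5,[0.8,0,0],[0,0,0]],[5,[0.8,0,0],[0,0,0]],[5,[0.8,0,0],[0,0,0]],[5,[0.8,0,0],[0,0,0]],[5,[0.8,0,0],[0,0,0]],[5,[0.4,0,0],[0,0,0]]]'; python3 tgt.py .04 .043 .068 8; python3 wcar.py w30; python3 -c "
from h import *
f,K,M=cam('side');save(f,'s30.png',(250,200,500,420),3)"
```

```text
clock: 62.55
ee_pos: [0.4998, -0.2478, 0.098]
tool_rot: [-2.591, 1.567, 2.031]
wrist_force: [-1.2, 0.5, -1.5]
opening: 0.158
case xy 0.0402 0.043 z 0.098 yaw -5.17 [-0.0017  0.0034 -1.    ] [-1.2  0.5 -1.5]
n 8 turn/row [ 0.05 -0.02  0.01]
[0.38, -0.0, 0.0]
[0.38, -0.0, 0.0]
[0.38, -0.0, 0.0]
[0.38, -0.0, 0.0]
[0.38, -0.0, 0.0]
[0.38, -0.0, 0.0]
[0.38, -0.0, 0.0]
[0.38, -0.0, 0.0]
[ 0.49969521 -0.247785    0.09766212] -5.169717355708374 [-0.002   0.0036 -1.    ]
```

View pics/w30.png

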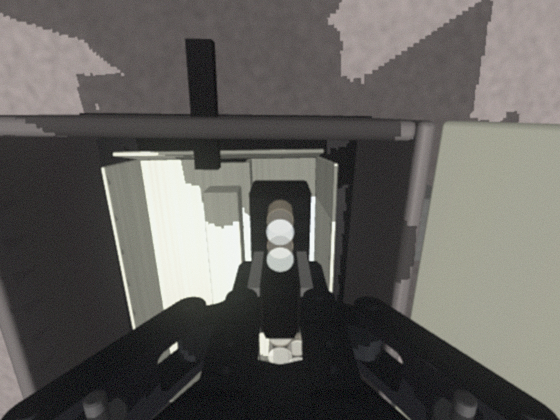

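View pics/s30.png

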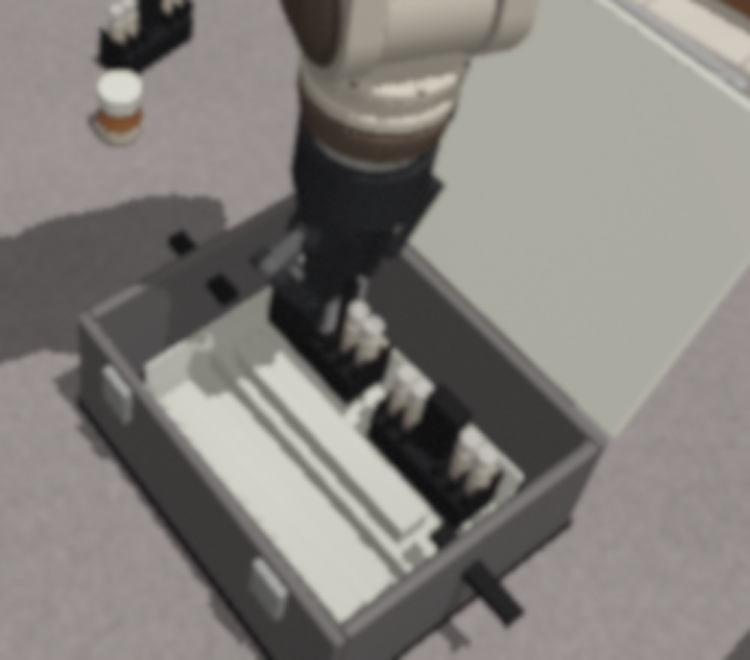

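```bash
python3 -m jog '[[5,[0.5,0,0],[0,0,0]],[5,[0.5,0,0],[0,0,0]],[5,[0.5,0,0],[0,0,0]],[5,[0.5,0,0],[0,0,0]],[5,[0.3,0,0],[0,0,0]],[5,[0.3,0,0],[0,0,0]],[5,[0.2,0,0],[0,0,0]],[5,[0.1,0,0],[0,0,0]]]'; python3 -m jog '[[5,[0.1,0,0],[0,0,0]],[5,[0.1,0,0],[0,0,0]],[5,[0.1,0,0],[0,0,0]],[5,[0,0,0],[0,0,0]],[5,[0,0,0],[0,0,0]],[5,[0,0,0],[0,0,0]],[5,[0,0,0],[0,0,0]],[5,[0,0,0],[0,0,0]]]'; python3 tgt.py .04 .043 .0658 1
```

```text
clock: 63.65
ee_pos: [0.5001, -0.2479, 0.0678]
tool_rot: [-2.789, 1.568, 1.834]
wrist_force: [-0.3, -0.8, -1.8]
opening: 0.155
clock: 64.65
ee_pos: [0.5005, -0.2479, 0.0662]
tool_rot: [2.927, 1.568, 1.266]
wrist_force: [-0.1, 1.1, 0.3]
opening: 0.154
case xy 0.0409 0.043 z 0.0662 yaw -5.17 [ 8.0e-04  2.5e-03 -1.0e+00] [-0.1  1.1  0.3]
n 1 turn/row [ 0.38 -0.15 -0.03]
[0.04, -0.09, 0.0]
```

```bash
python3 -m jog '[[20,[0.05,0,0],[0,0,0]],[28,[0,0,0],[0,0,0]],[35,[0,0,0],[0,0,0]],[35,[0,0,0],[0,0,0]],[35,[-0.5,0,0],[0,0,0]],[35,[-1,0,0],[0,0,0]],[35,[-2,0,0],[0,0,0]],[35,[-3,0,0],[0,0,0]]]' 50; python3 -m jog '[[40,[-3,0,0],[0,0,0]],[50,[-3,0,-2],[0,0,0]],[50,[-2,0,-3],[-5,0,0]],[50,[0,0,-4],[-9,0,0]],[50,[0,0.7,-4],[-9,0,0]],[50,[0,1.3,-4],[-9,0,0]],[50,[0,1.9,-3.5],[-9,0,0]],[50,[0,2.4,-2],[-9,0,0]]]'; python3 wcar.py w31
python3 - <<'E'
from plan import *
f,K,M=cam("top");save(f,"t31.png",(180,120,460,320),2.5);np.savez("t31.npz",f=f,K=K,M=M)
f,K,M=cam("side");save(f,"s31.png")
E
python3 meas.py
```

```text
clock: 65.65
ee_pos: [0.4997, -0.2477, 0.1321]
tool_rot: [-2.655, 1.567, 1.968]
wrist_force: [-0.4, -0.2, 0.1]
opening: 0.352
clock: 66.65
ee_pos: [0.5134, -0.0006, 0.2256]
tool_rot: [0.82, 1.56, 0.054]
wrist_force: [0.1, -0.4, 0.2]
opening: 0.499
[0.51419111 0.00190867 0.22545681] 46.657001835478304 [ 0.0108  0.0019 -0.9999]
[0.5782 0.0908] 0.6 0.0562 [245, 165, 7, 50, 242]
```

View pics/t31.png

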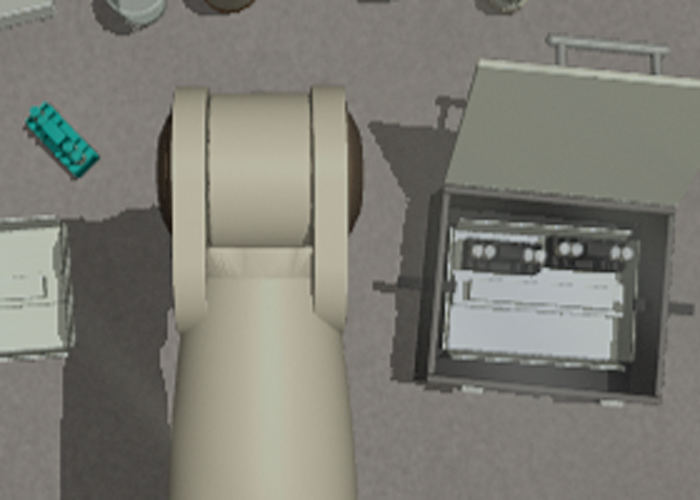

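View pics/s31.png

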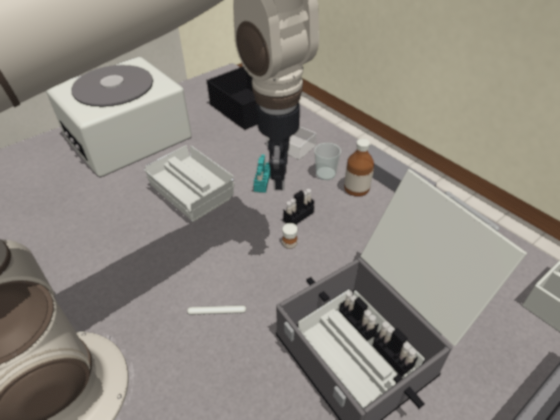

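View pics/w31.png

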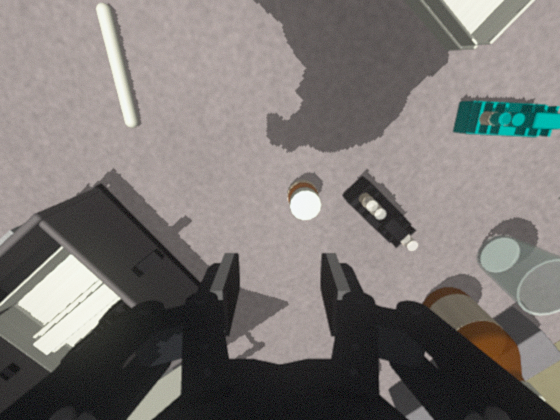

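```bash
python3 wt.py w31 '[[367.5,199.5],[412,245]]'; python3 -c "
from plan import *
plan([.615,.0588,.2],Rdown(93),8)"
```

```text
[[0.5766 0.0599]
 [0.6477 0.0623]]
c [0.6122 0.0611] yaw 1.99 len 0.0711
n 8 turn/row [-5.91  0.07 -0.03]
[0.32, 1.43, 0.38]
[0.32, 1.38, 0.52]
[0.32, 1.32, 0.66]
[0.32, 1.24, 0.79]
[0.32, 1.16, 0.92]
[0.32, 1.05, 1.03]
[0.32, 0.94, 1.14]
[0.31, 0.82, 1.23]
```

```bash
python3 -m jog '[[50,[0.3,1.4,0.4],[-5.9,0.1,0]],[50,[0.3,1.4,0.5],[-5.9,0.1,0]],[50,[0.3,1.3,0.6],[-5.9,0.1,0]],[50,[0.3,1.2,0.7],[-5.9,0.1,0]],[50,[0.3,1.1,0.8],[-5.9,0.1,0]],[50,[0.3,1.0,0.9],[-5.9,0.1,0]],[50,[0.3,0.9,0.9],[-5.9,0,0]],[50,[0.3,0.5,0.6],[-3,0,0]]]'; python3 wcar.py w32;python3 -c "
from h import *
d=np.load('w32.npz');save(d['f'],'w32c.png',(200,110,360,270),4)"
```

```text
clock: 67.85
ee_pos: [0.6042, 0.0469, 0.204]
tool_rot: [0.991, 1.567, 0.989]
wrist_force: [-0.6, -0.4, -0.7]
opening: 0.501
[0.60449557 0.04717003 0.20343018] 90.04122075893684 [ 0.0018  0.0033 -1.    ]
```

View pics/w32c.png

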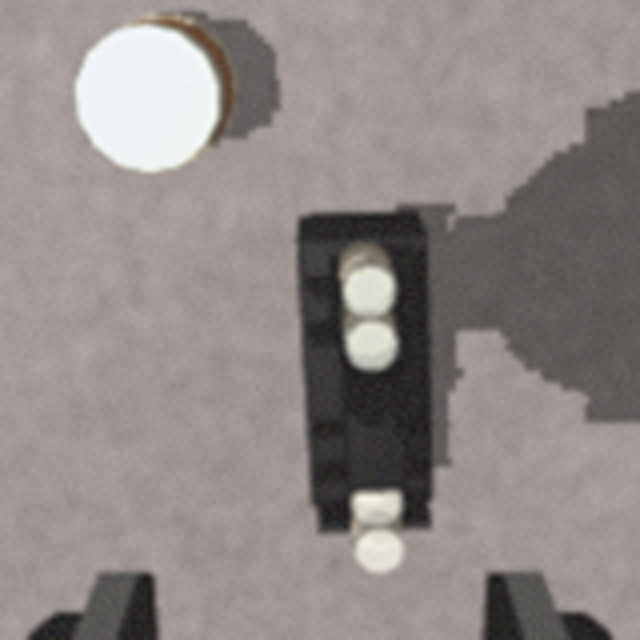

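```bash
python3 wt.py w32 '[[292.1,182.4],[294.6,247.6]]'; python3 -c "
from plan import *
plan([.617,.0585,.1],Rdown(93),8)"
```

```text
[[0.5846 0.0591]
 [0.6487 0.0623]]
c [0.6166 0.0607] yaw 2.83 len 0.0642
n 8 turn/row [-0.37  0.01 -0.02]
[1.29, 0.14, 0.15]
[1.29, 0.14, 0.16]
[1.29, 0.14, 0.16]
[1.29, 0.14, 0.16]
[1.29, 0.14, 0.16]
[1.29, 0.13, 0.16]
[1.29, 0.13, 0.16]
[1.29, 0.13, 0.16]
```

```bash
python3 -m jog '[[50,[1.2,0.3,0.3],[-0.6,0,0]],[50,[1.2,0.3,0.3],[-0.6,0,0]],[50,[1.2,0.3,0.3],[-0.6,0,0]],[50,[1.3,0.2,0.2],[-0.6,0,0]],[50,[1.3,0.1,0.1],[-0.5,0,0]],[50,[1.3,0.1,0.1],[0,0,0]],[50,[1.3,0,0],[0,0,0]],[50,[1,0,0],[0,0,0]]]'; python3 wcar.py w33; python3 -c "
from plan import *
plan([.617,.0598,.0555],Rdown(93),6)"
```

```text
clock: 68.9
ee_pos: [0.6175, 0.0595, 0.0986]
tool_rot: [1.199, 1.568, 1.247]
wrist_force: [-0.1, -0.3, -0.6]
opening: 0.499
[0.61695632 0.05944563 0.09721511] 92.71358539017746 [-8.0e-04  2.7e-03 -1.0e+00]
n 6 turn/row [-0.05 -0.01 -0.03]
[0.7, 0.0, 0.0]
[0.7, 0.0, 0.0]
[0.7, 0.0, 0.0]
[0.7, 0.0, 0.0]
[0.7, 0.01, 0.0]
[0.7, 0.01, 0.0]
```

View pics/w33.png

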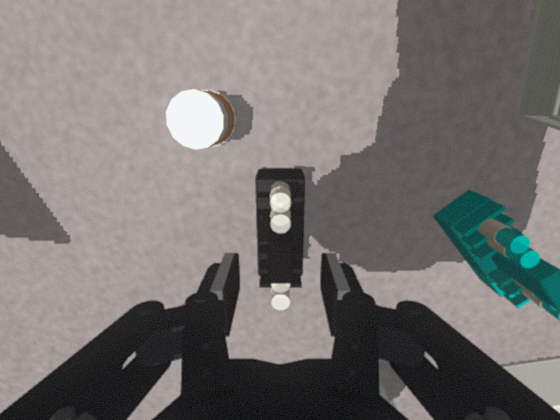

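```bash
python3 -m jog '[[50,[0.7,0,0],[0,0,0]],[50,[0.7,0,0],[0,0,0]],[50,[0.7,0,0],[0,0,0]],[50,[0.7,0,0],[0,0,0]],[50,[0.6,0,0],[0,0,0]],[50,[0.4,0,0],[0,0,0]],[50,[0.2,0,0],[0,0,0]],[40,[0,0,0],[0,0,0]]]'; python3 -m jog '[[35,[0,0,0],[0,0,0]],[25,[0,0,0],[0,0,0]],[15,[0,0,0],[0,0,0]],[5,[0,0,0],[0,0,0]],[5,[0,0,0],[0,0,0]],[5,[0,0,0],[0,0,0]],[5,[0,0,0],[0,0,0]],[5,[0,0,0],[0,0,0]]]' 50; python3 wcar.py w34;  python3 -m jog '[[5,[-0.5,0,0],[0,0,0]],[5,[-1,0,0],[0,0,0]],[5,[-2,0,0],[0,0,0]],[5,[-2.5,0,0],[0,0,0]],[5,[-2.5,0,0],[0,0,0]],[5,[-2.5,0,0],[0,0,0]],[5,[-2,0,0],[0,0,0]],[5,[-1,0,0],[0,0,0]]]'; python3 wcar.py w35; python3 tgt.py -.04 0 .21 20
```

```text
clock: 69.95
ee_pos: [0.6173, 0.0595, 0.0552]
tool_rot: [1.351, 1.568, 1.398]
wrist_force: [0.0, -0.0, 0.4]
opening: 0.398
clock: 70.95
ee_pos: [0.6177, 0.0595, 0.0558]
tool_rot: [1.061, 1.568, 1.108]
wrist_force: [0.1, 0.1, -0.7]
opening: 0.159
[0.61766609 0.05954484 0.05584015] 92.70485025086455 [ 0.0014  0.0029 -1.    ]
clock: 72.0
ee_pos: [0.6168, 0.059, 0.2033]
tool_rot: [1.121, 1.568, 1.168]
wrist_force: [0.2, 0.4, -2.0]
opening: 0.16
[0.61695026 0.05904281 0.2042205 ] 92.7024114571769 [ 0.0023  0.0029 -1.    ]
case xy 0.1271 0.3598 z 0.2042 yaw 92.7 [ 0.0023  0.0029 -1.    ] [-1.1  0.  -0.7]
n 20 turn/row [ 4.91 -0.   -0.01]
[-0.04, -1.66, -1.09]
[-0.04, -1.75, -0.94]
[-0.04, -1.82, -0.79]
[-0.04, -1.88, -0.63]
[-0.03, -1.93, -0.46]
[-0.03, -1.96, -0.3]
[-0.03, -1.98, -0.13]
[-0.03, -1.98, 0.04]
[-0.03, -1.97, 0.21]
[-0.03, -1.95, 0.38]
[-0.03, -1.91, 0.55]
[-0.03, -1.85, 0.71]
[-0.03, -1.79, 0.86]
[-0.03, -1.71, 1.01]
[-0.03, -1.61, 1.16]
[-0.03, -1.51, 1.29]
[-0.03, -1.39, 1.41]
[-0.03, -1.27, 1.53]
[-0.03, -1.13, 1.63]
[-0.03, -0.99, 1.72]
```

View pics/w35.png

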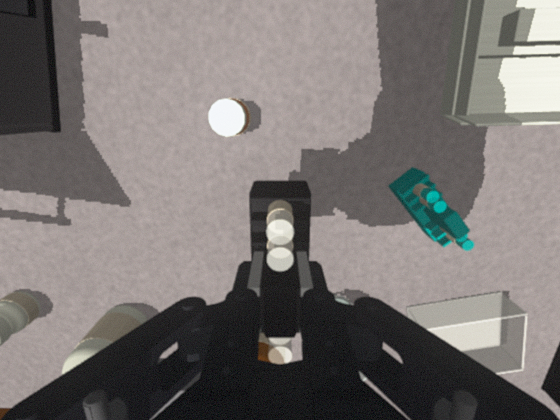

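```bash
python3 -m jog '[[5,[0,-1.7,-1.1],[4.9,0,0]],[5,[0,-1.8,-1.0],[4.9,0,0]],[5,[0,-1.8,-0.8],[4.9,0,0]],[5,[0,-1.9,-0.6],[4.9,0,0]],[5,[0,-1.9,-0.5],[4.9,0,0]],[5,[0,-2,-0.3],[4.9,0,0]],[5,[0,-2,-0.1],[4.9,0,0]],[5,[0,-2,0],[4.9,0,0]]]' 50;python3 -m jog '[[5,[0,-2,0.2],[4.9,0,0]],[5,[0,-2,0.4],[4.9,0,0]],[5,[0,-1.9,0.6],[4.9,0,0]],[5,[0,-1.9,0.7],[4.9,0,0]],[5,[0,-1.8,0.9],[4.9,0,0]],[5,[0,-1.7,1],[4.9,0,0]],[5,[0,-1.6,1.2],[4.9,0,0]],[5,[0,-1,0.9],[4,0,0]]]'; python3 tgt.py -.04 0 .19 8
```

```text
clock: 73.05
ee_pos: [0.5304, -0.0811, 0.1989]
tool_rot: [3.123, 1.565, 2.467]
wrist_force: [-0.5, 0.1, -0.7]
opening: 0.158
clock: 74.05
ee_pos: [0.4447, -0.2161, 0.1942]
tool_rot: [-2.263, 1.559, 2.672]
wrist_force: [-0.6, 0.0, -2.1]
opening: 0.158
case xy -0.0177 0.0693 z 0.1942 yaw 12.74 [-0.0104  0.0053 -0.9999] [-0.6  0.  -2.1]
n 8 turn/row [ 2.29 -0.04  0.07]
[0.05, -0.54, 0.74]
[0.05, -0.51, 0.76]
[0.05, -0.48, 0.78]
[0.05, -0.44, 0.79]
[0.05, -0.41, 0.81]
[0.05, -0.38, 0.83]
[0.05, -0.35, 0.84]
[0.05, -0.31, 0.85]
```

```bash
python3 -m jog '[[5,[0,-0.5,0.8],[2.6,0,0.1]],[5,[0,-0.5,0.8],[2.6,0,0.1]],[5,[0,-0.5,0.8],[2.6,0,0.1]],[5,[0,-0.4,0.8],[2.6,0,0.1]],[5,[0,-0.4,0.8],[2.6,0,0.1]],[5,[0.3,-0.3,0.8],[2.6,0,0.1]],[5,[0.3,-0.2,0.8],[2.0,0,0]],[5,[0.3,0,0.2],[0,0,0]]]' ; python3 tgt.py -.04 0 .16 8;python3 wcar.py w36
```

```text
clock: 75.05
ee_pos: [0.4194, -0.2803, 0.1834]
tool_rot: [-3.015, 1.564, 1.593]
wrist_force: [-0.1, -0.6, -2.3]
opening: 0.155
case xy -0.0366 0.003 z 0.1834 yaw -5.97 [-2.0e-04  6.8e-03 -1.0e+00] [-0.1 -0.6 -2.3]
n 8 turn/row [-0.05 -0.05  0.01]
[0.29, -0.04, 0.04]
[0.29, -0.04, 0.04]
[0.29, -0.04, 0.04]
[0.29, -0.04, 0.04]
[0.29, -0.04, 0.04]
[0.29, -0.04, 0.04]
[0.29, -0.04, 0.04]
[0.29, -0.04, 0.04]
[ 0.41938259 -0.28021756  0.1829452 ] -5.9312981500858895 [-7.0e-04  7.1e-03 -1.0e+00]
```

View pics/w36.png

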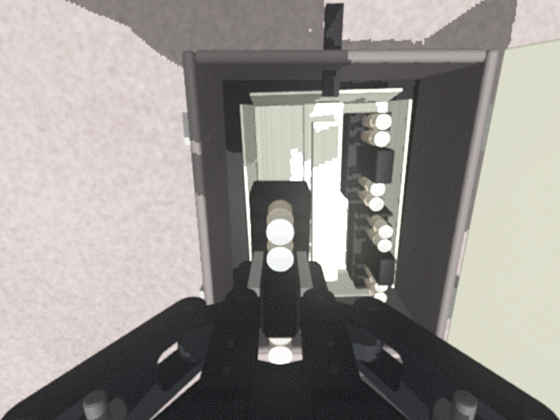

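```bash
python3 -m jog '[[5,[0.9,-0.2,0.2],[-0.1,-0.2,0]],[5,[1,-0.1,0.1],[-0.1,-0.2,0]],[5,[1,-0.1,0],[0,0,0]],[5,[1,0,0],[0,0,0]],[5,[1,0,0],[0,0,0]],[5,[1,0,0],[0,0,0]],[5,[1,0,0],[0,0,0]],[5,[0.5,0,0],[0,0,0]]]' ; python3 tgt.py -.04 0 .0668 8;python3 wcar.py w37; python3 -c "
from h import *
f,K,M=cam('side');save(f,'s37.png',(250,200,500,420),3)"
```

```text
clock: 76.1
ee_pos: [0.4147, -0.282, 0.103]
tool_rot: [-1.681, 1.569, 2.933]
wrist_force: [-1.4, -0.7, -1.5]
opening: 0.16
case xy -0.0412 0.0008 z 0.103 yaw -5.61 [-2.2e-03  5.0e-04 -1.0e+00] [-1.4 -0.7 -1.5]
n 8 turn/row [-0.01 -0.    0.02]
[0.45, 0.02, 0.01]
[0.45, 0.02, 0.01]
[0.45, 0.02, 0.01]
[0.45, 0.02, 0.01]
[0.45, 0.02, 0.01]
[0.45, 0.02, 0.01]
[0.45, 0.02, 0.01]
[0.45, 0.02, 0.01]
[ 0.41450954 -0.28188182  0.10255192] -5.614388714538725 [-2.7e-03  8.0e-04 -1.0e+00]
```

View pics/w37.png

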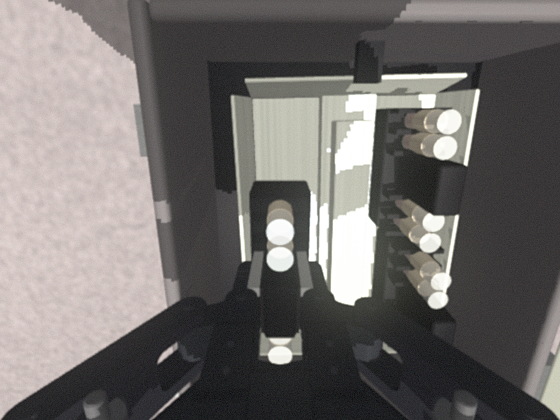

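View pics/s37.png

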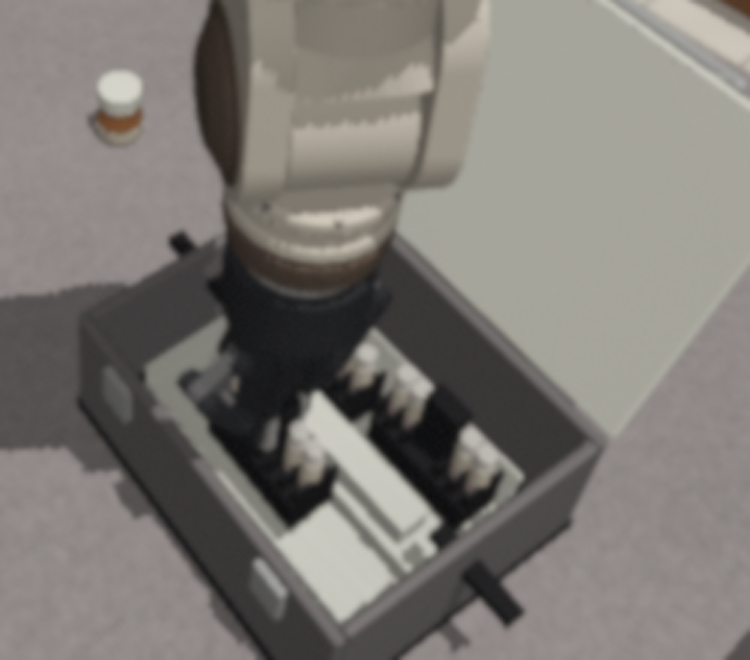

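```bash
python3 -m jog '[[5,[0.5,0.1,0],[0,0,0]],[5,[0.5,0,0],[0,0,0]],[5,[0.5,0,0],[0,0,0]],[5,[0.5,0,0],[0,0,0]],[5,[0.5,0,0],[0,0,0]],[5,[0.3,0,0],[0,0,0]],[5,[0.2,0,0],[0,0,0]],[5,[0.2,0,0],[0,0,0]]]'; python3 -m jog '[[5,[0.1,0,0],[0,0,0]],[5,[0.1,0,0],[0,0,0]],[5,[0.1,0,0],[0,0,0]],[5,[0.1,0,0],[0,0,0]],[5,[0,0,0],[0,0,0]],[5,[0,0,0],[0,0,0]],[5,[0,0,0],[0,0,0]],[5,[0,0,0],[0,0,0]]]'; python3 tgt.py -.04 0 .0668 1
```

```text
clock: 77.2
ee_pos: [0.4161, -0.2824, 0.0699]
tool_rot: [-1.269, 1.57, -2.938]
wrist_force: [0.8, -0.2, -1.4]
opening: 0.157
clock: 78.2
ee_pos: [0.4163, -0.2825, 0.0669]
tool_rot: [0.027, 1.57, -1.641]
wrist_force: [0.2, -0.1, 1.0]
opening: 0.156
case xy -0.0395 0.0005 z 0.0669 yaw -5.61 [-1.e-04 -1.e-03 -1.e+00] [ 0.2 -0.1  1. ]
n 1 turn/row [-0.06  0.05 -0.  ]
[0.01, -0.05, 0.05]
```

Seated. Release, rise and retreat toward the free middle, then check everything.

```bash
python3 -m jog '[[20,[0,0,0],[0,0,0]],[28,[0,0,0],[0,0,0]],[35,[0,0,0],[0,0,0]],[35,[0,0,0],[0,0,0]],[35,[-0.5,0,0],[0,0,0]],[35,[-1,0,0],[0,0,0]],[35,[-2,0,0],[0,0,0]],[35,[-3,0,0],[0,0,0]]]' 50; python3 -m jog '[[40,[-3,0,0],[0,0,0]],[50,[-3,0,-2],[0,0,0]],[50,[-3,0,-4],[0,0,0]],[50,[0,0,-5],[0,0,0]],[50,[0,0,-5],[0,0,0]],[50,[0,0,-5],[0,0,0]],[50,[0,0,-5],[0,0,0]],[50,[0,0,-5],[0,0,0]]]';python3 -m jog '[[50,[0,0,-4],[0,0,0]],[50,[0,0,-4],[0,0,0]],[50,[0,0,-4],[0,0,0]],[50,[0,0,-4],[0,0,0]],[50,[0,0,-2],[0,0,0]],[50,[0,0,0],[0,0,0]],[50,[0,0,0],[0,0,0]],[50,[0,0,0],[0,0,0]]]'
python3 - <<'E'
from plan import *
f,K,M=cam("top");save(f,"t40.png");save(f,"t40c.png",(330,130,480,290),5);np.savez("t40.npz",f=f,K=K,M=M)
f,K,M=cam("side");save(f,"s40.png");save(f,"s40c.png",(250,200,500,420),3);np.savez("s40.npz",f=f,K=K,M=M)
E
```

```text
clock: 79.2
ee_pos: [0.4157, -0.282, 0.1337]
tool_rot: [-1.629, 1.569, 2.985]
wrist_force: [0.4, 0.2, 0.7]
opening: 0.353
clock: 80.2
ee_pos: [0.448, 0.0322, 0.2359]
tool_rot: [1.373, 1.56, -0.302]
wrist_force: [-0.1, -0.3, 0.2]
opening: 0.501
clock: 81.2
ee_pos: [0.4662, 0.2185, 0.2408]
tool_rot: [1.533, 1.555, -0.139]
wrist_force: [-0.2, 0.1, -0.7]
opening: 0.5
```

View pics/t40.png

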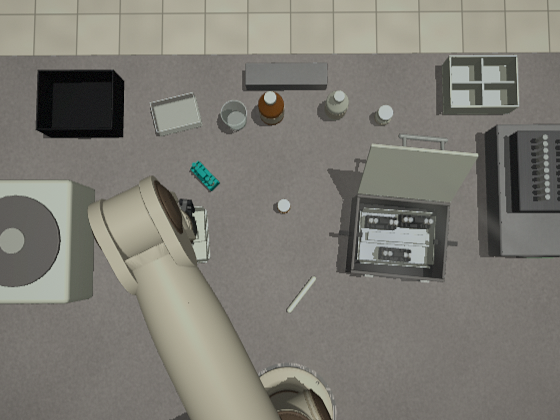

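View pics/t40c.png

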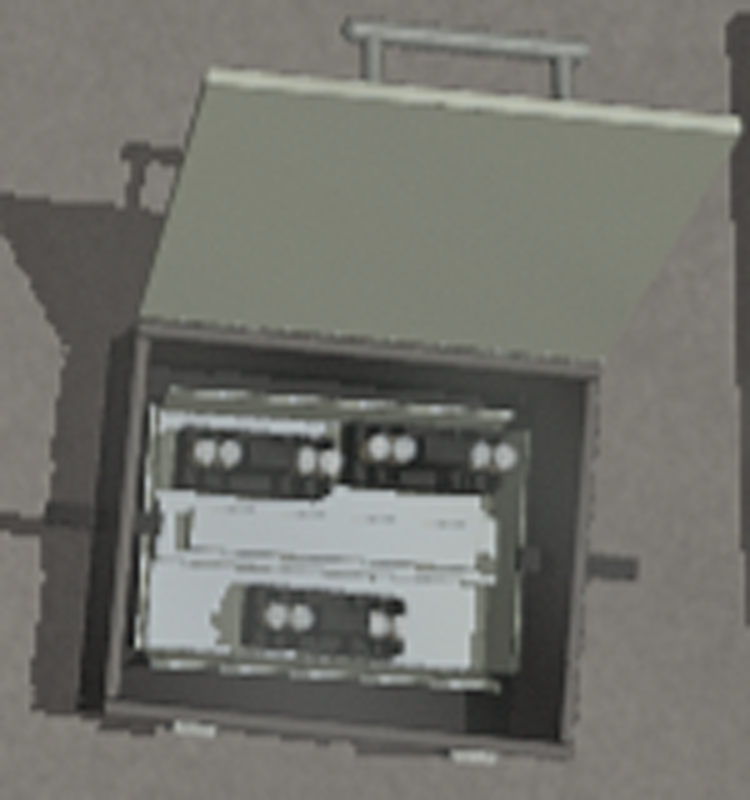

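View pics/s40c.png

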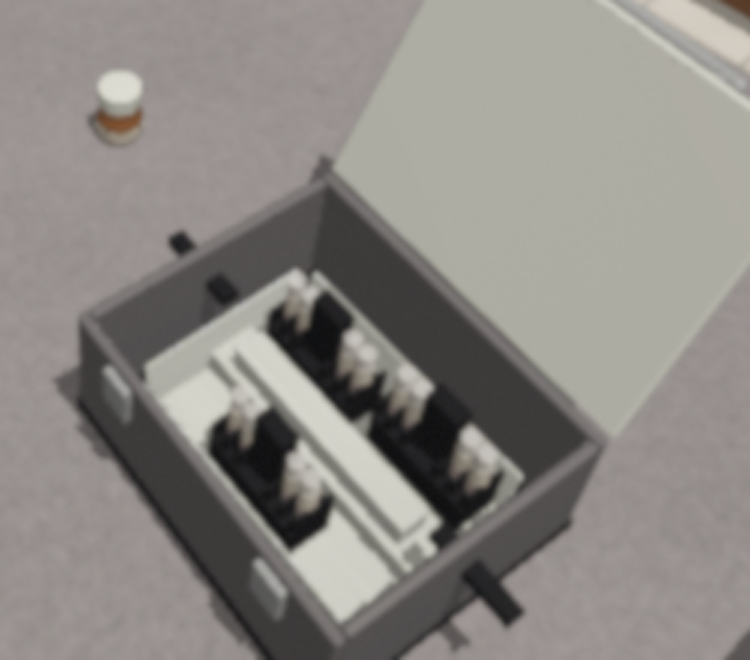

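View pics/s40.png

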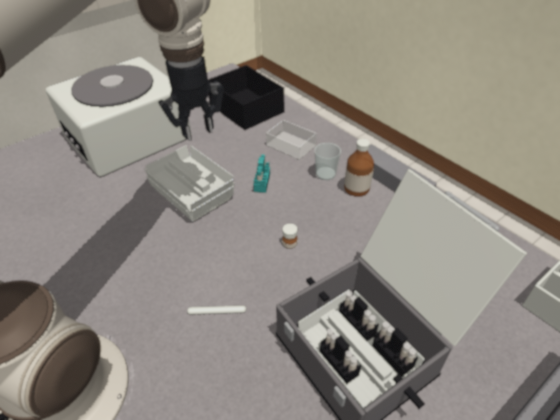

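Run:
```python
from h import *
t=np.load("t40.npz");s=np.load("s40.npz")
C=np.array([.4556,-.2868,0]);a=np.radians(-5.55);X=np.array([np.cos(a),np.sin(a),0]);Y=np.array([-np.sin(a),np.cos(a),0])
U=lambda p:((p[0]+.5)/5-.5+330,(p[1]+.5)/5-.5+130)
P=onz(t["K"],t["M"],(283,206),.05);print("jar",P)
for n,A,B in(("far+",(205,452),(331,463)),("far-",(379,447),(505,458)),("near",(275,615),(393,625))):
    for p in(A,B):
        q=onz(t["K"],t["M"],U(p),.08)-C;print(n,(q@X).round(4),(q@Y).round(4))
from rig import job
print(r.state()["joint_velocities"].round(3)); print(job.finish_job())
```

```text
jar [0.54112307 0.00755784 0.05      ]
far+ 0.0385 0.0737
far+ 0.0388 0.0091
far- 0.0492 -0.0148
far- 0.0495 -0.0793
near -0.0414 0.0315
near -0.0409 -0.0288
[ 0.002  0.003  0.    -0.003 -0.     0.002]
the job is handed in; nothing more can be done
None
```

The job is handed in, but one of the three carriers may not be standing quite right, and I only measured that in the same step that handed it in.

**What was done**
- **Lid:** opened by its bar handle and released at about 1.86 rad. It fell back to its stop. Triangulating it afterwards gave about 2.04 rad, against 2.0 expected.
- **Tray:** the wrist force while lifting was about 1.6–2.6 N and the picture showed one tray, so the next one stayed in the stack. It sits on the case floor, lengthwise, within about 3 mm of centre.
- **Carriers:** all three black ones on the bench were placed upright in the tray: two in the far lane and one in the near lane. The turquoise look-alike was left alone.

**Last checks**
- In the final pictures the lid is open, all three carriers look upright and none is left on the bench. The jar is at the same pixel as at the start, the other bottles and boxes look undisturbed, and the gripper is clear of everything.
- **The check that disagrees:** two carriers measured within about 2 mm of their lane centres. The far-lane carrier at the hand side away from the robot's left (case y about -47 mm) measured 49 mm from the case centreline. I had released it at 40 mm. It may have shifted or be leaning about 9 mm towards the tray's outer wall. The offset shows in the pictures right after I placed it, but I did not notice it then.
- **Black rods in the case's end walls:** they appear to stick inward enough to foul the tray rim. I touched one with the closed fingers first and felt no force, and the tray then went down without resistance.

Run time was about 81 s of the 210 s allowed, and the forces I read stayed around 10 N or less.

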